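# Put the specimen racks up to dry

### The job

Slide the drying cabinet's roof hatch fully open, hang every specimen rack on the bench by its handle on a hook of its own inside, without anything touching the dark frame of the opening, then slide the hatch fully shut. Hang both rinse pails by their handles on the two hooks of the drip stand (before or after the racks). Leave the other things on the bench where they are.

Things in the scene. Friction and masses are not known exactly. Their poses are not given: they have to be found in the camera images.
- rack1: Steel specimen rack with five glass plates, about 120 g; racks alike, one may be absent. Box 36 (x) by 52 (y) by 30 mm high; origin at the centre of its underside, z up. Handle: two upright 6 mm wires at y = -22 and +22 mm, a level 6 mm bar along y between them, its axis at z = 85 mm, and on the bar's middle a black grip, 14 x 14 mm in x and y, up to z = 140 mm. Window under the bar 52 mm high.
- rack2: Steel specimen rack with five glass plates, about 120 g; racks alike, one may be absent. Box 36 (x) by 52 (y) by 30 mm high; origin at the centre of its underside, z up. Handle: two upright 6 mm wires at y = -22 and +22 mm, a level 6 mm bar along y between them, its axis at z = 85 mm, and on the bar's middle a black grip, 14 x 14 mm in x and y, up to z = 140 mm. Window under the bar 52 mm high.
- rack3: Steel specimen rack with five glass plates, about 120 g; racks alike, one may be absent. Box 36 (x) by 52 (y) by 30 mm high; origin at the centre of its underside, z up. Handle: two upright 6 mm wires at y = -22 and +22 mm, a level 6 mm bar along y between them, its axis at z = 85 mm, and on the bar's middle a black grip, 14 x 14 mm in x and y, up to z = 140 mm. Window under the bar 52 mm high.
- pail1: Round aluminium rinse pail, about 120 g; both alike. 54 mm across the rim, 44 at the foot, 50 mm high; origin at the centre of its underside, z up. Handle: two upright 6 mm wires at y = -22 and +22 mm, a level 6 mm bar along y between them, its axis at z = 105 mm, and on the bar's middle a black grip, 14 x 14 mm in x and y, up to z = 160 mm. Window under the bar 52 mm high.
- pail2: Round aluminium rinse pail, about 120 g; both alike. 54 mm across the rim, 44 at the foot, 50 mm high; origin at the centre of its underside, z up. Handle: two upright 6 mm wires at y = -22 and +22 mm, a level 6 mm bar along y between them, its axis at z = 105 mm, and on the bar's middle a black grip, 14 x 14 mm in x and y, up to z = 160 mm. Window under the bar 52 mm high.
- cabinet: White drying cabinet, fixed; x from -140 to +170 mm, 320 mm wide (y), roof top 192 mm above the bench; origin on the bench, x points away from its front panel. Its only opening is in the roof: x from -108 to +30 mm, y from -120 to +120 mm. Three hooks inside under it, at x = -15 mm and y = -75, 0, +75 mm, pointing to -x. Inner floor 20 mm above the bench.
- frame: Dark steel frame round the roof opening, 14 mm wide, top 192 mm and underside 180 mm above the bench; its origin and axes are those of the cabinet. It must not be touched.
- hook1 (a point): Seat of the cabinet hook at y = -75 mm: where the axis of a hung handle bar comes to rest, 120 mm above the bench; axes as the cabinet. An 8 mm round bar comes from +x, passes under the seat and turns up on the -x side, its tip 21 mm to -x of the seat and 15 mm above it. The bar lies across it, along y.
- hook2 (a point): Seat of the cabinet hook at y = 0 mm: where the axis of a hung handle bar comes to rest, 120 mm above the bench; axes as the cabinet. An 8 mm round bar comes from +x, passes under the seat and turns up on the -x side, its tip 21 mm to -x of the seat and 15 mm above it. The bar lies across it, along y.
- hook3 (a point): Seat of the cabinet hook at y = 75 mm: where the axis of a hung handle bar comes to rest, 120 mm above the bench; axes as the cabinet. An 8 mm round bar comes from +x, passes under the seat and turns up on the -x side, its tip 21 mm to -x of the seat and 15 mm above it. The bar lies across it, along y.
- hatch (a joint): Sliding aluminium hatch on the cabinet roof, in m: 0 = shut over the opening, 0.145 = fully open, slid along the cabinet's +x. Slides with about 2 N and stays where left. 5 mm thick, top 198 mm above the bench.
- hatch_handle (a point): Middle of the top of the hatch's black grip: 14 mm (x) by 40 mm (y), 24 mm high above the hatch, top 222 mm above the bench; axes as the cabinet.
- stand: Drip stand fixed on the bench: grey base plate 160 x 170 x 8 mm, origin at the centre of its underside, a post at x = +55 mm and a cross rod 168 mm above the bench (highest point) carrying two hooks that point to its -x at y = -50 and +50 mm.
- drip1 (a point): Seat of the stand's hook at y = -50 mm, where the axis of a hung handle bar comes to rest, 160 mm above the bench; axes as the stand. Same hook shape as in the cabinet: upturned tip 21 mm to -x of the seat and 15 mm above it.
- drip2 (a point): Seat of the stand's hook at y = 50 mm, where the axis of a hung handle bar comes to rest, 160 mm above the bench; axes as the stand. Same hook shape as in the cabinet: upturned tip 21 mm to -x of the seat and 15 mm above it.
- jar: White plastic jar with red cap, 84 mm diameter, 130 mm high; a bystander to leave alone. Origin at its underside.
- beaker: Glass beaker, 52 mm diameter, 60 mm high; a bystander to leave alone. Origin at its underside.
- dish: Clear dish, 52 mm diameter, 12 mm high; a bystander to leave alone. Origin at its underside.
- flask: Small conical flask, 60 mm diameter, 90 mm high; a bystander to leave alone. Origin at its underside.
- carton: Cardboard carton 90 x 70 x 55 mm; a bystander to leave alone. Origin at its underside.
- spatula: Spatula 160 mm long, flat on the bench; a bystander to leave alone. Origin at its underside.
- timer: Grey bench timer 60 x 60 x 25 mm; a bystander to leave alone. Origin at its underside.
Things that resemble listed ones, but are neither listed nor needed, are in the scene too. Leave any green look-alike of the rack3 alone.

How it is judged:
By the outcome, as a careful person would: the job done as asked, in the order asked, and still so for the second after the job is handed in, with the robot touching nothing.
Of rack1, rack2, rack3 only 2 to 3 are there at a start; the rules pass over those that are not, and their reading is None.
At some moment in a run one of rack1, rack2, rack3, pail1, pail2 may be knocked a few centimetres aside while the robot is not near it.
It also fails if it takes over 210 s, if anything falls off the work surface, if the arm or the gripper's body presses on something with over 40 N, if the wrist force passes 120 N, or if a joint passes its speed limit or range.

### The arm

A 6-joint arm with a two-finger parallel gripper is mounted at the origin on the work surface. World frame = base frame: x ahead of the robot, y to its left, z up, the work surface at z = 0. Lengths are in m, angles in rad, forces in N, time in s.
With the tool pointing down it reaches from about 0.35 to 0.775 m from the base axis. Payload 7.3 kg.
Tool frame: the origin (TCP) lies at the very end of the fingers, on their centre line; the grasp point (between the pads) lies 19 mm behind it (robot.pinch_z is the distance from the TCP to the grasp point, in m); z points along the fingers, y is the line along which they close (so a half turn about z gives the same grasp; the last joint's range is limited). The gripper opens to 92 mm and grips with 3 to 60 N. Pads are 19 mm wide; open, the fingers measure 130 mm over their backs; the gripper's body (75 mm by 190 mm) begins 47 mm behind the grasp point.
Start: joints at [1.126, 0.342, 1.524, -0, 1.275, -0.146], TCP at [0.155, 0.502, 0.227] pointing down, gripper open.
Joint ranges: [-2.53, 2.53], [-0.77, 2.02], [0.04, 2.7], [-1, 4.14], [0.28, 2.66], [-3.11, 3.11]. Speed limits (rad/s): [2.57, 2.57, 3.14, 3.14, 3.14, 3.14].

### API

Orientations are given as [roll, pitch, yaw] about the fixed x, y, z axes, in that order (R = Rz(yaw) Ry(pitch) Rx(roll)).
In Python, from cell import robot gives the robot as it stands.
- The arm moves only by the tool move_arm, never from a script. Its argument "motion" is a list of rows, each a list of 6 numbers: the shift along the tool's x, y, z in units of 0.1 m (1.0 is 0.1 m), then the turn, a rotation vector about the tool's x, y, z in units of pi rad (1.0 is pi rad). In form: [[dx, dy, dz, rx, ry, rz], ...]. A call has 1 to 12 rows; each row is the pose to reach, as a shift and turn from the pose commanded when the call began, along the tool's axes at that moment, turning the shorter way round; what a row does not reach only later rows make up. A row lasts 1/8 s, in which the tool goes at most 62.5 mm and 10.7 degrees, less where a joint would pass 70% of its speed; a pose out of reach is approached as far as the arm can. A call with a number of a shift or a turn outside -1 to 1 is refused whole. A call with a gripper value outside its range is refused whole. "fingers" is the opening, from -1 (shut) to 1 (fully open), set as the call begins (left out, the last holds). The fingers move at their own pace and stop on an object; "newtons" is the grip in N (left out, the last holds). Time passes only in rows, so rows that repeat a pose let the fingers close. It gives the time, the measured TCP pose, the force, the opening and the grip force at its end, in the units of the state.
- robot.observe(): the state, without advancing time (a new reading comes with each control period).
- robot.read_camera(name): name is "side" or "top"; returns a dict with "image" (420x560x3 uint8, red, green, blue), "range_z" (420x560 float32, m along the optical axis (not along the pixel's ray), 0 where there is no reading), "vfov" (degrees; the focal length in pixels is half the picture's height over the tangent of half this angle, whatever the lens; pixels are square), "cx", "cy" (the principal point, pixels), "k1" (the pictures are not rectified: a ray, as slopes to the right and down, at radius r is drawn at 1 + k1 r^2 times it, then the intrinsics apply), "extrinsics" (4x4, takes a point from camera to world coordinates). Camera axes: x right, y up, looking along -z (the intrinsics and any distortion apply to the point x, -y, -z); pixel columns grow to the right and rows downward; lengths in m; the calibration is good to about 2 mm. A picture is of the moment at which its call begins.
- robot.hand_in(): hands the job in; it is judged then, once.
The state is a dict: "time": time; "qpos": joint angles; "qvel": joint speeds; "joint_efforts": joint torques, N m; "tool_pos": TCP position; "tool_rot": TCP orientation; "contact_force": force on the tool from outside, world axes, zero at the start; "torque": the same for the moment, N m; "opening": finger opening in m; "grip_force": force on a finger pad.
Only numpy, scipy, OpenCV 4.12 (cv2) and the standard library are available. Lean on these libraries where they do the work, as an engineer would, in place of code of your own. Each camera call takes 0.05 s, during which the arm holds its last target. There are 200 camera calls.

## Working session

There is one attempt and no reset: what is moved stays moved. The work goes in short steps, Python scripts to look and compute and a tool call to move; the robot and the scene stay as the last step left them, time stands still between calls to the robot, and variables do not carry over. Pictures are saved under pics/ and viewed, at most 14 in all, crops included, and the job is handed in when it is done.

Besides the shell and the picture viewer there is one more tool, called after "Call:" in YAML: its name, and indented under it one key for each argument. move_arm: Moves the arm, as the interface text tells. Shifts and turns lie within -1 to 1; 1 stands for 0.1 m of shift or pi rad of turn. Its arguments: {"type":"object","properties":{"motion":{"type":"array"},"fingers":{"type":"number"},"newtons":{"type":"number"}},"required":["motion"]}

```bash
ls; mkdir -p pics
cat > h.py <<'E'
import numpy as np, cv2, pickle
from cell import robot
from scipy.spatial.transform import Rotation as R
def cam(n):
    c=robot.read_camera(n); h,w=c['image'].shape[:2]
    f=h/2/np.tan(np.radians(c['vfov'])/2)
    v,u=np.mgrid[0:h,0:w].astype(float)
    xd=(u-c['cx'])/f; yd=(v-c['cy'])/f; x,y=xd.copy(),yd.copy()
    for _ in range(20):
        s=1+c['k1']*(x*x+y*y); x=xd/s; y=yd/s
    d=np.stack([x,-y,-np.ones_like(x)],-1)
    E=np.array(c['extrinsics']); c['o']=E[:3,3]; c['d']=d@E[:3,:3].T
    c['P']=c['o']+c['d']*c['range_z'][...,None]; c['P'][c['range_z']==0]=np.nan
    return c
def plane(c,u,v,z):
    d=c['d'][int(round(v)),int(round(u))]; return c['o']+d*(z-c['o'][2])/d[2]
def save(c,n): cv2.imwrite('pics/'+n+'.png',c['image'][...,::-1])
def crop(c,n,u0,u1,v0,v1,k):
    cv2.imwrite('pics/'+n+'.png',cv2.resize(c['image'][v0:v1,u0:u1,::-1],None,fx=k,fy=k,interpolation=cv2.INTER_CUBIC))
E
python3 - <<'E'
from h import *
for n in('top','side'):
    c=cam(n); save(c,n+'0'); pickle.dump(c,open(n+'0.pkl','wb')); print(n,c['o'],c['vfov'],c['k1'],c['extrinsics'][:3,:3])
s=robot.observe(); print(s['tool_pos'],s['tool_rot'],s['time'],robot.pinch_z)
E
```

```text
pics
top [ 0.46724272 -0.0558395   1.16797611] 53.3245578896549 -0.12208793347033925 [[ 0.00404605  0.99696656 -0.07772584]
 [-0.99980471  0.00553658  0.01897087]
 [ 0.01934366  0.0776339   0.99679426]]
side [ 0.15632306 -0.61987982  0.87749569] 45.855148900626915 -0.016818593974832256 [[ 0.8049182   0.43778231 -0.40056628]
 [-0.59336571  0.58827124 -0.54941249]
 [-0.00488145  0.67991441  0.73327523]]
[0.15438381 0.50141236 0.22611445] [-3.14022697e+00 -1.71436213e-04  2.84280886e+00] 0.1 0.0188
```

View pics/top0.png

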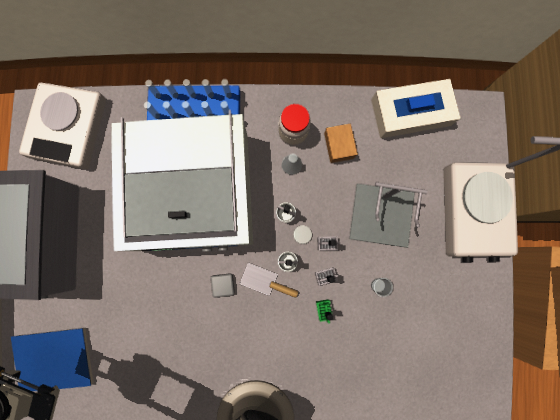

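View pics/side0.png

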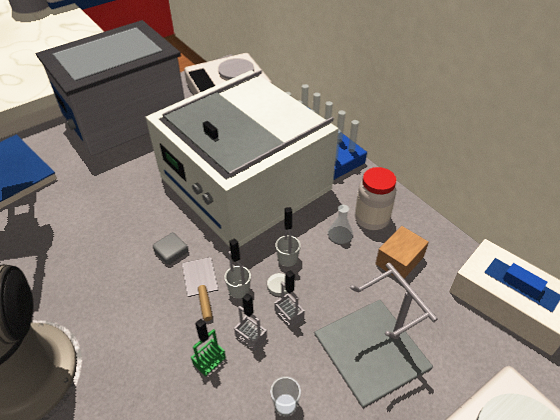

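The top view shows the two racks at about (328,243) and (326,277), and the pails at (287,212) and (288,261). The green decoy is at (325,310), the stand at (385,210), and the cabinet at (180,180) with its hatch grip at (177,214). Next I'll measure all of these from the depth data.

Run:
```python
from h import *
T=pickle.load(open('top0.pkl','rb'));S=pickle.load(open('side0.pkl','rb'))
crop(T,'topc',255,445,165,325,4)
crop(S,'sidec',190,450,200,400,3)
for nm,c in(('top',T),('side',S)):
    P=c['P']; im=c['image'].astype(int)
    dark=(im.max(2)<60)
    m=dark&(P[...,2]>.1)&(P[...,2]<.24)&(P[...,0]>.2)&(P[...,1]>-.4)
    n,l,st,ce=cv2.connectedComponentsWithStats(m.astype(np.uint8))
    for i in range(1,n):
        if st[i,4]>12:
            q=P[l==i]; zt=np.percentile(q[:,2],95); t=q[q[:,2]>zt-.006]
            print(nm,st[i],ce[i].round(),'ztop',zt.round(4),'top mean',t.mean(0).round(4),len(t))
# cabinet roof : white points z~.192
P=T['P'];im=T['image'].astype(int)
for lo,hi in((.183,.193),(.193,.203)):
    m=(P[...,2]>lo)&(P[...,2]<hi)&(P[...,1]>-.05)&(P[...,1]<.5)&(P[...,0]>.3)
    n,l,st,ce=cv2.connectedComponentsWithStats(m.astype(np.uint8))
    for i in range(1,n):
        if st[i,4]>400:
            q=P[l==i]; r=cv2.minAreaRect(q[:,:2].astype(np.float32)*1000); print('roof',lo,st[i],q[:,2].mean(),r)
# stand plate
m=(P[...,2]>.004)&(P[...,2]<.02)&(P[...,1]<-.1)&(P[...,0]>.3)&(P[...,0]<.7)
n,l,st,ce=cv2.connectedComponentsWithStats(m.astype(np.uint8))
for i in range(1,n):
    if st[i,4]>400:
        q=P[l==i]; print('plate',st[i],np.nanmean(q[:,2]),cv2.minAreaRect(q[:,:2].astype(np.float32)*1000))
for nm,c in(('top',T),('side',S)):
    P=c['P'];m=(P[...,2]>.13)&(P[...,2]<.19)&(P[...,1]<-.18)&(P[...,1]>-.45)&(P[...,0]>.4)&(P[...,0]<.65)
    q=P[m]; print('rod',nm,len(q)); h=q[q[:,2]>.155]; print(cv2.minAreaRect(h[:,:2].astype(np.float32)*1000),cv2.boxPoints(cv2.minAreaRect(h[:,:2].astype(np.float32)*1000)))
```

```text
top [123 122   1  23  23] [123. 133.] ztop 0.2007 top mean [0.7382 0.3119 0.1981] 16
top [  38  171   25  129 2486] [ 50. 236.] ztop 0.207 top mean [0.4961 0.5041 0.2061] 300
top [124 178   1  17  17] [124. 186.] ztop 0.2001 top mean [0.6162 0.304  0.1969] 10
top [392 189   7   5  23] [394. 191.] ztop 0.1487 top mean [ 0.6174 -0.3573  0.1494] 5
top [284 204   7   9  42] [287. 208.] ztop 0.1626 top mean [ 0.5714 -0.0825  0.1603] 27
top [168 212  22   8 136] [178. 215.] ztop 0.2239 top mean [0.5482 0.17   0.2211] 90
top [ 26 218   2  33  33] [ 26. 234.] ztop 0.2132 top mean [0.4999 0.5378 0.2113] 33
top [329 240   8   5  38] [332. 242.] ztop 0.1426 top mean [ 0.4881 -0.1985  0.14  ] 27
top [202 247  10   4  22] [207. 248.] ztop 0.1327 top mean [0.4736 0.1171 0.1299] 16
top [218 246  10   4  21] [223. 247.] ztop 0.133 top mean [0.4761 0.0757 0.1304] 11
top [141 249  21   2  23] [151. 249.] ztop 0.1468 top mean [0.4676 0.2492 0.1447] 19
top [172 248  13   2  15] [177. 248.] ztop 0.146 top mean [0.4715 0.1889 0.1442] 8
top [286 260   7   6  30] [289. 262.] ztop 0.1617 top mean [ 0.439  -0
[... 1845 characters left out ...]
93805839783 ((642.5942993164062, 170.9637908935547), (302.3365173339844, 304.5621337890625), 3.4053947925567627)
plate [ 350  183   65   65 2933] 0.008108389571423243 ((566.9253540039062, -355.17156982421875), (172.57000732421875, 160.97393798828125), 80.75059509277344)
rod top 517
((579.7578735351562, -358.2813415527344), (131.26947021484375, 93.59668731689453), 82.05830383300781) [[ 524.33997 -416.82068]
 [ 617.03894 -429.7525 ]
 [ 635.1758  -299.742  ]
 [ 542.4768  -286.81018]]
rod side 1050
((576.3549194335938, -356.4781494140625), (131.4657745361328, 96.76799774169922), 81.7283935546875) [[ 519.0175  -414.5664 ]
 [ 614.7789  -428.48804]
 [ 633.6923  -298.3899 ]
 [ 537.93097 -284.46826]]
```

View pics/topc.png

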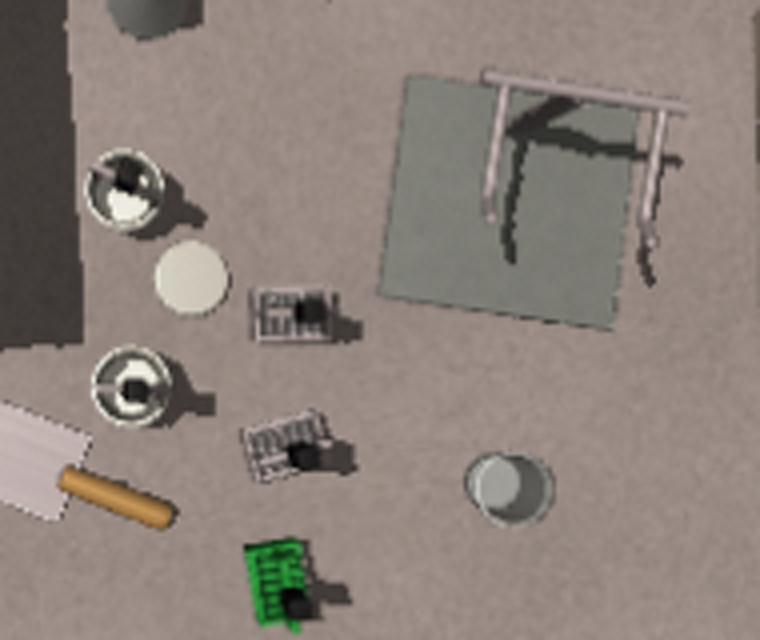

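View pics/sidec.png

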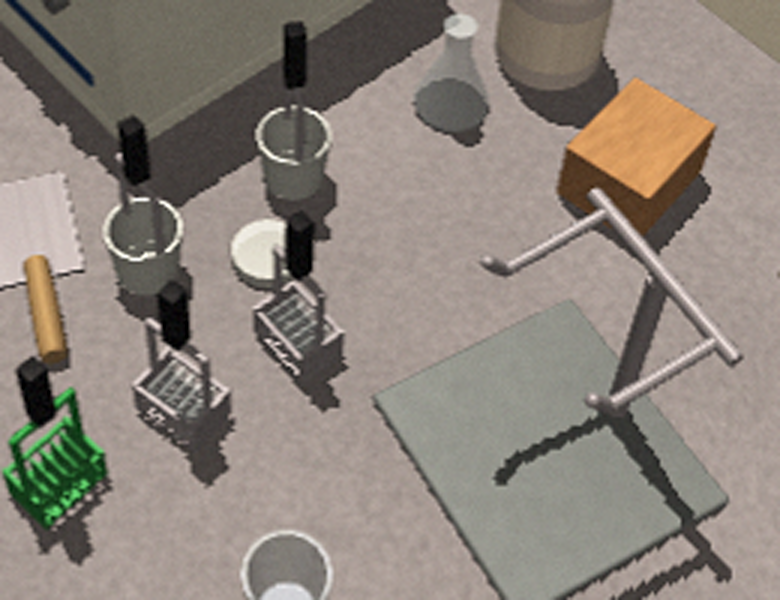

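```bash
cat > meas.py <<'E'
from h import *
def bar(cs,xy,zb,tag):
    for nm,c in cs:
        P=c['P']; r=np.hypot(P[...,0]-xy[0],P[...,1]-xy[1])
        q=P[(r<.04)&(abs(P[...,2]-zb)<.007)][:,:2]
        if len(q)<4: print(tag,nm,len(q)); continue
        m=q.mean(0); w,v=np.linalg.eigh(np.cov((q-m).T)); d=v[:,1]*np.sign(v[1,1])
        t=(q-m)@d
        print(tag,nm,len(q),'mid',(m+d*(t.max()+t.min())/2).round(4),'len',np.ptp(t).round(3),'dir from +y ccw deg',np.degrees(np.arctan2(-d[0],d[1])).round(1))
def box(cs,xy,zlo,zhi,tag):
    for nm,c in cs:
        P=c['P']; r=np.hypot(P[...,0]-xy[0],P[...,1]-xy[1])
        q=P[(r<.05)&(P[...,2]>zlo)&(P[...,2]<zhi)][:,:2]
        if len(q)>5:print(tag,nm,len(q),cv2.minAreaRect(q.astype(np.float32)*1000))
E
python3 - <<'E'
from meas import *
T=pickle.load(open('top0.pkl','rb'));S=pickle.load(open('side0.pkl','rb'));cs=(('top',T),('side',S))
for t,xy,z in(('rA',(.487,-.198),.085),('rB',(.396,-.194),.085),('pA',(.570,-.082),.105),('pB',(.437,-.088),.105)): bar(cs,xy,z,t)
for t,xy in(('rA',(.487,-.198)),('rB',(.396,-.194))): box(cs,xy,.02,.034,t)
for t,xy in(('pA',(.570,-.082)),('pB',(.437,-.088))): box(cs,xy,.044,.056,t)
a=np.radians(-8.6);M=np.array([[np.cos(a),np.sin(a)],[-np.sin(a),np.cos(a)]])
for nm,c in cs:
    P=c['P'];m=(P[...,2]>.13)&(P[...,2]<.19)&(P[...,1]<-.18)&(P[...,1]>-.45)&(P[...,0]>.4)&(P[...,0]<.66)
    q=P[m]; L=(q[:,:2]-[.567,-.355])@M.T
    for s in(-1,1):
        k=(abs(L[:,1]-s*.05)<.03); x=L[k]; z=q[k,2]
        for lo in np.arange(-.06,.07,.012):
            j=(x[:,0]>lo)&(x[:,0]<lo+.012)
            if j.any(): print(nm,s,lo.round(3),j.sum(),x[j,0].min().round(4),'y',x[j,1].mean().round(4),'z',z[j].max().round(4),z[j].min().round(4))
E
```

```text
rA top 27 mid [ 0.4883 -0.1989] len 0.05 dir from +y ccw deg 1.7
rA side 64 mid [ 0.4835 -0.1968] len 0.049 dir from +y ccw deg 2.2
rB top 29 mid [ 0.3979 -0.1948] len 0.049 dir from +y ccw deg 15.7
rB side 69 mid [ 0.3929 -0.1929] len 0.049 dir from +y ccw deg 16.1
pA top 33 mid [ 0.5712 -0.0832] len 0.048 dir from +y ccw deg -25.1
pA side 36 mid [ 0.5619 -0.092 ] len 0.025 dir from +y ccw deg -23.1
pB top 25 mid [ 0.4394 -0.0881] len 0.046 dir from +y ccw deg -0.0
pB side 52 mid [ 0.4346 -0.087 ] len 0.047 dir from +y ccw deg 1.5
rA top 104 ((489.1481628417969, -198.39456176757812), (35.626033782958984, 52.34080123901367), 0.5454306602478027)
rA side 325 ((484.90606689453125, -196.3411865234375), (36.995094299316406, 53.85030746459961), 2.27046537399292)
rB top 93 ((397.5897521972656, -194.73728942871094), (36.94408416748047, 52.272926330566406), 16.760282516479492)
rB side 334 ((394.17156982421875, -192.3289337158203), (37.734886169433594, 52.66058349609375), 14.78840160369873)
pA top 75 ((571.6917114257812, -82.74457550048828), (51.09202575683594, 51.743350982666016), 89.65666198
[... 1352 characters left out ...]
.1586 0.1509
side -1 -0.0 40 0.0001 y -0.0511 z 0.1608 0.1527
side -1 0.012 32 0.0128 y -0.0506 z 0.1611 0.1549
side -1 0.024 38 0.0242 y -0.0509 z 0.1638 0.1551
side -1 0.036 47 0.0363 y -0.0458 z 0.1691 0.1575
side -1 0.048 157 0.0483 y -0.0449 z 0.1692 0.1551
side 1 -0.048 10 -0.0392 y 0.0488 z 0.1734 0.1656
side 1 -0.036 28 -0.0355 y 0.0477 z 0.1732 0.1536
side 1 -0.024 25 -0.0236 y 0.0486 z 0.1601 0.1507
side 1 -0.012 32 -0.0116 y 0.0489 z 0.16 0.1518
side 1 -0.0 31 0.0004 y 0.0489 z 0.1602 0.1535
side 1 0.012 31 0.0121 y 0.0495 z 0.1626 0.1551
side 1 0.024 31 0.0244 y 0.0492 z 0.1643 0.1564
side 1 0.036 58 0.0367 y 0.0457 z 0.1677 0.1571
side 1 0.048 104 0.0482 y 0.0421 z 0.1694 0.1587
```

Call:
move_arm:
  motion:
    - [0,0,-0.3,0,0,0.03]
    - [0,0,-0.7,0,0,0.06]
    - [-0.3,0,-0.8,0,0,0.09]
    - [-0.6,0,-0.8,0,0,0.11]
    - [-0.9,0,-0.8,0,0,0.11]
    - [-0.9,0,-0.8,0,0,0.11]
    - [-0.9,0,-0.8,0,0,0.11]
  fingers: 1
  newtons: 30

```text
time: 0.98
tool_pos: [0.24, 0.4753, 0.3064]
tool_rot: [-3.141, -0.0, 2.497]
contact_force: [0.5, -0.2, -0.9]
opening: 0.0916
grip_force: 0.0
```

Call:
move_arm:
  motion:
    - [-0.4,-0.05,0,0,0,0]
    - [-0.8,-0.1,0,0,0,0]
    - [-1,-0.14,0,0,0,0]

```text
time: 1.35
tool_pos: [0.3121, 0.4034, 0.3067]
tool_rot: [-3.142, -0.0, 2.498]
contact_force: [0.2, 0.5, -0.3]
opening: 0.092
grip_force: 0.0
```

Call:
move_arm:
  motion:
    - [-0.4,-0.05,0,0,0,0]
    - [-0.8,-0.1,0,0,0,0]
    - [-1,-0.14,0,0,0,0]

```text
time: 1.72
tool_pos: [0.3839, 0.3322, 0.3067]
tool_rot: [-3.142, -0.0, 2.497]
contact_force: [0.4, 0.3, -0.8]
opening: 0.0913
grip_force: 0.0
```

Call:
move_arm:
  motion:
    - [-0.4,-0.05,0,0,0,0]
    - [-0.8,-0.1,0,0,0,0]
    - [-1,-0.14,0,0,0,0]

```text
time: 2.1
tool_pos: [0.4555, 0.2611, 0.3066]
tool_rot: [-3.142, -0.0, 2.497]
contact_force: [0.7, 0.2, -0.1]
opening: 0.0922
grip_force: 0.0
```

Call:
move_arm:
  motion:
    - [-0.3,-0.05,0,0,0,-0.05]
    - [-0.6,-0.1,0,0,0,-0.1]
    - [-0.9,-0.14,0,0,0,-0.15]
    - [-1,-0.14,0,0,0,-0.2]
    - [-1,-0.14,0,0,0,-0.225]
    - [-1,-0.14,0,0,0,-0.225]
    - [-1,-0.14,0,0,0,-0.225]
    - [-1,-0.14,0,0,0,-0.225]

```text
time: 3.1
tool_pos: [0.5264, 0.1906, 0.3068]
tool_rot: [3.141, 0.0, -3.079]
contact_force: [0.4, -0.0, -0.2]
opening: 0.0918
grip_force: 0.0
```

Call:
move_arm:
  motion:
    - [-0.19,-0.22,0,0,0,0]
    - [-0.19,-0.22,0.3,0,0,0]
    - [-0.19,-0.22,0.6,0,0,0]
    - [-0.19,-0.22,0.85,0,0,0]
    - [-0.19,-0.22,1.0,0,0,0]
    - [-0.19,-0.22,1.0,0,0,0]

```text
time: 3.85
tool_pos: [0.5466, 0.1695, 0.206]
tool_rot: [-3.142, -0.002, -3.079]
contact_force: [-0.4, 0.3, 0.6]
opening: 0.092
grip_force: 0.0
```

Call:
move_arm:
  motion:
    - [0,0,0.02,0,0,0]
    - [0,0,0.02,0,0,0]
    - [0,0,0.02,0,0,0]
    - [0,0,0.02,0,0,0]
    - [0,0,0.02,0,0,0]
    - [0,0,0.02,0,0,0]
  fingers: -1

```text
time: 4.6
tool_pos: [0.5469, 0.1721, 0.2048]
tool_rot: [3.136, 0.001, -3.079]
contact_force: [-1.0, 11.4, -1.4]
opening: 0.0397
grip_force: 30.0
```

Call:
move_arm:
  motion:
    - [-0.05,0.03,0,0,0,0]
    - [-0.2,0.03,0,0,0,0]
    - [-0.4,0.03,0,0,0,0]
    - [-0.6,0.03,0,0,0,0]
    - [-0.8,0.03,0,0,0,0]
    - [-0.9,0.03,0,0,0,0]
    - [-0.9,0.03,0,0,0,0]

```text
time: 5.48
tool_pos: [0.6377, 0.1779, 0.2047]
tool_rot: [-3.142, 0.002, -3.08]
contact_force: [1.4, -0.6, 0.9]
opening: 0.0397
grip_force: 30.0
```

Call:
move_arm:
  motion:
    - [-0.15,0,0,0,0,0]
    - [-0.3,0,0,0,0,0]
    - [-0.42,0,0,0,0,0]
    - [-0.5,0,0,0,0,0]
    - [-0.55,0,0,0,0,0]
    - [-0.56,0,0,0,0,0]
    - [-0.56,0,0,0,0,0]

```text
time: 6.35
tool_pos: [0.687, 0.181, 0.2047]
tool_rot: [-3.14, -0.014, -3.079]
contact_force: [-22.3, -5.0, 9.3]
opening: 0.04
grip_force: 30.0
```

Call:
move_arm:
  motion:
    - [0.05,0.0,0,0,0,0]
    - [0.05,0.0,0,0,0,0]
    - [0.05,0.0,0,0,0,0]
    - [0.05,0.0,-0.3,0,0,0]
    - [0.05,0.0,-0.7,0,0,0]
    - [0.05,0.0,-1,0,0,0]
  fingers: 0.6

```text
time: 7.1
tool_pos: [0.688, 0.1813, 0.3066]
tool_rot: [3.141, 0.002, -3.079]
contact_force: [0.7, 0.0, 1.2]
opening: 0.0737
grip_force: 0.0
```

Call:
move_arm:
  motion:
    - [0.4,0,-0.2,0,0,0]
    - [0.8,-0.4,-0.2,0,0,0]
    - [1,-0.8,-0.2,0,0,0]
    - [1,-1,-0.2,0,0,0]

```text
time: 7.6
tool_pos: [0.5934, 0.0736, 0.3258]
tool_rot: [-3.141, 0.002, -3.08]
contact_force: [0.6, 0.4, 0.3]
opening: 0.0737
grip_force: 0.0
```

Call:
move_arm:
  motion:
    - [0.4,-0.5,0,0,0,0]
    - [0.8,-0.9,0,0,0,0]
    - [1,-1,0,0,0,0]
    - [1,-1,0,0,0,0]

```text
time: 8.1
tool_pos: [0.5007, -0.0317, 0.3252]
tool_rot: [3.142, 0.001, -3.081]
contact_force: [0.2, 1.3, 0.1]
opening: 0.0738
grip_force: 0.0
```

Run:
```python
from h import *
c=cam('top'); pickle.dump(c,open('top1.pkl','wb')); crop(c,'top1',100,450,90,330,2.2)
P=c['P'];im=c['image'].astype(int)
m=(im.max(2)<60)&(P[...,2]>.21)&(P[...,2]<.235)&(P[...,0]>.5)&(P[...,0]<.8)&(P[...,1]>.08)&(P[...,1]<.3)
q=P[m];print(len(q),q.mean(0),cv2.minAreaRect(q[:,:2].astype(np.float32)*1000))
print(robot.observe()['tool_pos'])
```

```text
84 [0.68703659 0.17628699 0.21928506] ((687.76904296875, 178.18104553222656), (12.533222198486328, 37.8343505859375), 4.4870829582214355)
[ 0.50134264 -0.03103332  0.32499343]
```

View pics/top1.png

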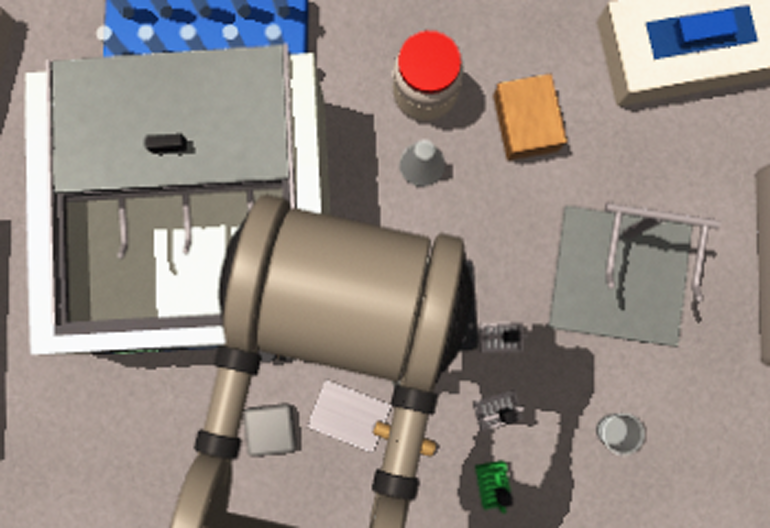

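The hatch is open, with its grip at crop pixel (165,143). All three hooks show, though the arm hides hook1. Before going on I'll check how far the hatch travelled.

Run:
```python
from h import *
a=np.radians(3.6);M=np.array([[np.cos(a),np.sin(a)],[-np.sin(a),np.cos(a)]])
for n in('top0','top1'):
    c=pickle.load(open(n+'.pkl','rb'));P=c['P'];im=c['image'].astype(int)
    L=(P[...,:2]-[.6141,.1761])@M.T
    for y0 in(.03,.05,.07,.085):
        m=(abs(L[...,1]-y0)<.008)&(abs(P[...,2]-.198)<.004)&(im.max(2)<185)&(im.min(2)>80)
        x=np.sort(L[...,0][m]);print(n,y0,len(x),x[:3].round(4),x[-3:].round(4),P[...,2][m].mean().round(4))
    m=(im.max(2)<60)&(P[...,2]>.216)&(P[...,2]<.235)&(abs(L[...,1])<.06)
    print('grip',L[m].mean(0),L[m].min(0),L[m].max(0))
    m=(P[...,2]>.186)&(P[...,2]<.206)&(abs(L[...,1]-.1)<.1)&(abs(L[...,0])<.25); print('cab x',L[m][:,0].min(),L[m][:,0].max())
```

```text
top0 0.03 405 [-0.1137 -0.1069 -0.1067] [0.0385 0.0388 0.0414] 0.1976
top0 0.05 407 [-0.1219 -0.1169 -0.1079] [0.0392 0.0395 0.0425] 0.1975
top0 0.07 402 [-0.1185 -0.1133 -0.1068] [0.0383 0.0388 0.0414] 0.1974
top0 0.085 410 [-0.1171 -0.1125 -0.1107] [0.0393 0.0395 0.0401] 0.1973
grip [-0.0661337  -0.00191335] [-0.07183973 -0.02163183] [-0.06027287  0.01807346]
cab x -0.14104156066297274 0.17975725245803714
top1 0.03 381 [-0.1202 -0.118  -0.116 ] [0.1777 0.1781 0.1786] 0.1974
top1 0.05 388 [-0.1195 -0.1172 -0.117 ] [0.1788 0.1791 0.1795] 0.1975
top1 0.07 383 [-0.5002 -0.1183 -0.1156] [0.1777 0.1779 0.1781] 0.1975
top1 0.085 372 [-0.1151 -0.1103  0.0315] [0.1768 0.1768 0.1769] 0.1975
grip [-0.08090646  0.01063626] [-0.5033214  -0.02155584] [0.08011503 0.05999207]
cab x -0.1410523448389327 0.18060796820976593
```

Call:
move_arm:
  motion:
    - [0.1,-0.4,0,0,0,0]
    - [0.2,-0.7,0,0,0,0]
    - [0.25,-0.82,0,0,0,0]
    - [0.25,-0.82,0,0,0,0]
  fingers: 0.2

```text
time: 8.65
tool_pos: [0.4813, -0.1141, 0.3245]
tool_rot: [3.141, -0.0, -3.08]
contact_force: [0.1, 0.6, 0.2]
opening: 0.0552
grip_force: 0.0
```

Call:
move_arm:
  motion:
    - [0,-0.3,0,0,0,0]
    - [0,-0.6,0,0,0,0]
    - [0,-0.82,0,0,0,0]
    - [0,-0.82,0.4,0,0,0]
    - [0,-0.82,0.8,0,0,0]
    - [0,-0.82,1,0,0,0]
    - [0,-0.82,1,0,0,0]

```text
time: 9.52
tool_pos: [0.4855, -0.1951, 0.2233]
tool_rot: [3.139, -0.003, -3.078]
contact_force: [0.4, 0.4, -0.2]
opening: 0.0552
grip_force: 0.0
```

Call:
move_arm:
  motion:
    - [0,0,0.3,0,0,0]
    - [0,0,0.6,0,0,0]
    - [0,0,0.9,0,0,0]
    - [0,0,1,0,0,0]
    - [0,0,1,0,0,0]

```text
time: 10.15
tool_pos: [0.4863, -0.1961, 0.1253]
tool_rot: [-3.141, 0.001, -3.079]
contact_force: [0.2, 0.1, -0.2]
opening: 0.0549
grip_force: 0.0
```

Run:
```python
from h import *
c=cam('side'); pickle.dump(c,open('s1.pkl','wb')); crop(c,'s1',200,400,130,350,2.5); s=robot.observe();print(s['tool_pos'],s['contact_force'])
```

```text
[ 0.48658896 -0.19638178  0.12589241] [-0.60830895  0.26326131  0.29540236]
```

View pics/s1.png

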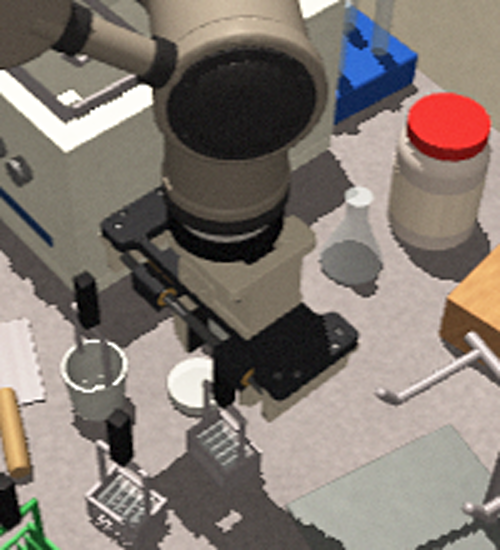

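The gripper straddles rack A's grip, at crop pixel (225,375). I'll go down and close.

Call:
move_arm:
  motion:
    - [0,0,0.15,0,0,0]
    - [0,0,0.15,0,0,0]

```text
time: 10.45
tool_pos: [0.4852, -0.1958, 0.109]
tool_rot: [3.141, -0.001, -3.079]
contact_force: [-0.8, 0.2, -0.2]
opening: 0.0549
grip_force: 0.0
```

Call:
move_arm:
  motion:
    - [0,0,0,0,0,0]
    - [0,0,0,0,0,0]
    - [0,0,0,0,0,0]
    - [0,0,0,0,0,0]
    - [0,0,0,0,0,0]
    - [0,0,-0.1,0,0,0]
    - [0,0,-0.4,0,0,0]
    - [0,0,-0.8,0,0,0]
    - [0,0,-1,0,0,0]
    - [0,0,-1,0,0,0]
  fingers: -1
  newtons: 30

```text
time: 11.7
tool_pos: [0.4865, -0.1965, 0.2116]
tool_rot: [-3.139, 0.003, -3.079]
contact_force: [-0.3, 0.7, -2.0]
opening: 0.0139
grip_force: 30.0
```

Call:
move_arm:
  motion:
    - [0,0,-0.4,0,0,0]
    - [0,0,-0.8,0,0,0]
    - [0,0,-1,0,0,0]
    - [0,0,-1,0,0,0]

```text
time: 12.2
tool_pos: [0.486, -0.1962, 0.3099]
tool_rot: [-3.141, 0.001, -3.079]
contact_force: [-0.4, -0.1, -1.4]
opening: 0.0139
grip_force: 30.0
```

Run:
```python
from meas import *
for n in('top','side'):
    c=cam(n); pickle.dump(c,open(n+'2.pkl','wb'))
    if n=='side': crop(c,'s2',180,420,60,330,2.2)
    s=robot.observe(); zb=s['tool_pos'][2]-.026
    bar([(n,c)],(s['tool_pos'][:2]),zb,'rA'); box([(n,c)],(s['tool_pos'][:2]),zb-.085,zb-.05,'rA')
print(s['tool_pos'],s['tool_rot'],s['opening'],s['contact_force'])
```

```text
rA top 0
rA top 18 ((497.9606628417969, -172.500244140625), (3.3702585697174072, 13.886494636535645), 84.72854614257812)
rA side 84 mid [ 0.4832 -0.1956] len 0.049 dir from +y ccw deg 2.8
rA side 814 ((484.1613464355469, -194.95909118652344), (38.65237045288086, 54.483642578125), 4.077877521514893)
[ 0.48523233 -0.19582617  0.30797754] [ 3.13999157e+00 -2.18558050e-03 -3.07911608e+00] 0.014287184101309565 [-0.3317903   0.40078514 -1.0971784 ]
```

View pics/s2.png

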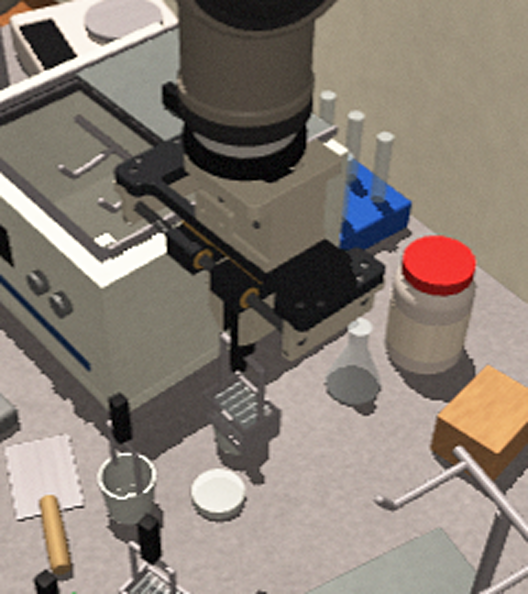

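Rack A is held upright (grip 13.9 mm). Side bar readings agree with the TCP to about 2 mm. Next I'll locate the cabinet hooks.

Run:
```python
from h import *
a=np.radians(3.6);M=np.array([[np.cos(a),np.sin(a)],[-np.sin(a),np.cos(a)]])
for n,off in(('top1',(.003,-.0015)),('side2',(0,0)),('side0',(0,0))):
    c=pickle.load(open(n+'.pkl','rb'));P=c['P'];im=c['image'].astype(int)
    L=(P[...,:2]-np.array(off)-[.611,.1775])@M.T
    if n!='side0':
      m=(P[...,2]>.108)&(P[...,2]<.150)&(L[...,0]>-.09)&(L[...,0]<.03)&(abs(L[...,1])<.115)
      k,l,st,ce=cv2.connectedComponentsWithStats(m.astype(np.uint8))
      for i in range(1,k):
        if st[i,4]<15: continue
        q=L[l==i];z=P[l==i][:,2]; t=z>.125
        print(n,st[i],'xmin',q[:,0].min().round(4),'y',q[:,1].mean().round(4),'z',z.min().round(3),z.max().round(3),'tip',q[t].mean(0).round(4) if t.any() else '',t.sum(), 'y x>-15', q[q[:,0]>-.015][:,1].mean().round(4))
    m=(P[...,2]>.186)&(P[...,2]<.194)&(abs(L[...,1])<.2)&(abs(L[...,0])<.2)&(im.min(2)>120); print(n,'roof',cv2.minAreaRect(L[m].astype(np.float32)*1000))
```

```text
top1 [212 178   3   8  21] xmin 0.0124 y -0.0748 z 0.119 0.127 tip [ 0.0271 -0.0732] 1 y x>-15 -0.0748
top1 [183 180   5  25  84] xmin -0.0334 y -0.0023 z 0.113 0.136 tip [-0.0247 -0.0028] 14 y x>-15 -0.0021
top1 [154 182   4  25  69] xmin -0.0341 y 0.0736 z 0.113 0.137 tip [-0.0138  0.0739] 11 y x>-15 0.0735
top1 roof ((20.410995483398438, -0.327178955078125), (321.12652587890625, 321.12744140625), 0.3603040874004364)
side2 [206 128  24  14  87] xmin -0.0372 y 0.0728 z 0.109 0.136 tip [-0.0308  0.072 ] 14 y x>-15 0.0735
side2 [224 150  11   7  42] xmin -0.0351 y -0.0024 z 0.109 0.134 tip [-0.0308 -0.0022] 16 y x>-15 -0.0026
side2 roof ((15.984939575195312, 0.72100830078125), (325.6137390136719, 312.3793029785156), 89.57322692871094)
side0 roof ((20.455245971679688, -0.291412353515625), (325.1648864746094, 320.45745849609375), 89.81547546386719)
```

Call:
move_arm:
  motion:
    - [0,0,-0.2,0,0,0]
    - [0,0.1,-0.3,0,0,0]
    - [-0.1,0.4,-0.3,0,0,0]
    - [-0.2,0.8,-0.3,0,0,0]
    - [-0.2,0.9,-0.3,0,0,0]

```text
time: 12.92
tool_pos: [0.4999, -0.1025, 0.3388]
tool_rot: [3.14, -0.001, -3.076]
contact_force: [0.1, -0.6, -1.0]
opening: 0.0138
grip_force: 30.0
```

Call:
move_arm:
  motion:
    - [0,0.35,0,0,0,0]
    - [-0.1,0.7,0,0,0,0]
    - [-0.2,0.95,0,0,0,0]

```text
time: 13.3
tool_pos: [0.5137, -0.0078, 0.3391]
tool_rot: [3.141, -0.001, -3.079]
contact_force: [-1.0, 0.0, -1.3]
opening: 0.014
grip_force: 30.0
```

Call:
move_arm:
  motion:
    - [0,0.35,0,0,0,0]
    - [-0.1,0.7,0,0,0,0]
    - [-0.2,0.95,0,0,0,0]

```text
time: 13.68
tool_pos: [0.5278, 0.0883, 0.339]
tool_rot: [-3.142, -0.001, -3.079]
contact_force: [0.8, -0.2, -1.0]
opening: 0.0139
grip_force: 30.0
```

Call:
move_arm:
  motion:
    - [0,0.3,0,0,0,0]
    - [-0.1,0.6,0,0,0,0]
    - [-0.2,0.83,0,0,0,0]
    - [-0.2,0.83,0,0,0,0]
    - [-0.2,0.83,0,0,0,0]
    - [-0.2,0.83,0,0,0,0]

```text
time: 14.42
tool_pos: [0.5428, 0.1703, 0.3397]
tool_rot: [-3.141, -0.0, -3.08]
contact_force: [0.0, -0.7, 0.2]
opening: 0.0136
grip_force: 30.0
```

```bash
cat > chk.py <<'E'
from meas import *
import sys
tag=sys.argv[1]; db=float(sys.argv[2]) # bar below TCP
a=np.radians(3.6);M=np.array([[np.cos(a),np.sin(a)],[-np.sin(a),np.cos(a)]])
for n in('top','side'):
    c=cam(n); pickle.dump(c,open(n+tag+'.pkl','wb'))
    if n=='side': crop(c,'s'+tag,150,330,20,220,3)
    s=robot.observe(); p=s['tool_pos']; zb=p[2]-db
    bar([(n,c)],p[:2],zb,'bar'); box([(n,c)],p[:2],zb-.085,zb-.05,'box')
print(p.round(4) if hasattr(p,'round') else p,s['tool_rot'],s['contact_force'],'L',(np.array(p[:2])-[.611,.1775])@M.T)
E
python3 chk.py 3 .0255
```

```text
bar top 0
box top 7 ((527.27734375, 165.54856872558594), (0.30996468663215637, 13.032732009887695), 0.0145004503428936)
bar side 56 mid [0.5421 0.1689] len 0.05 dir from +y ccw deg 3.7
box side 503 ((542.8756103515625, 169.80526733398438), (38.350830078125, 58.462093353271484), 1.0111929178237915)
[0.5428 0.1704 0.3399] [-3.14156326e+00  2.07466427e-04 -3.08018063e+00] [-0.59740401 -0.08534634 -0.88654835] L [-0.06846279 -0.00278763]
```

View pics/s3.png

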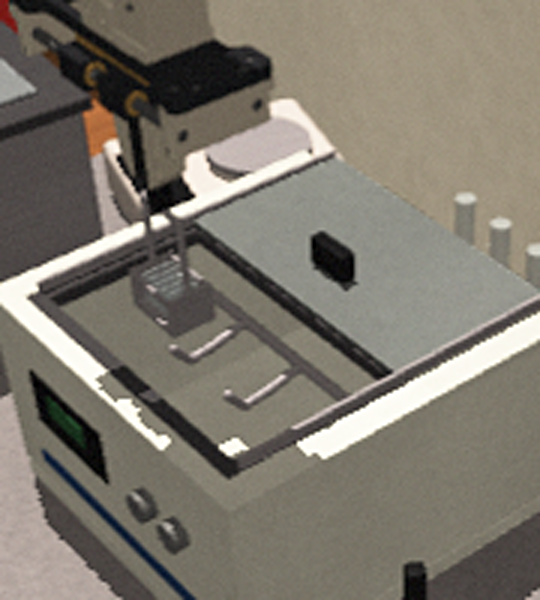

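Call:
move_arm:
  motion:
    - [0,0,0.2,0,0,0]
    - [0,0,0.4,0,0,0]
    - [0,0,0.6,0,0,0]
    - [0,0,0.8,0,0,0]
    - [0,0,0.8,0,0,0]

```text
time: 15.15
tool_pos: [0.5421, 0.1706, 0.2585]
tool_rot: [-3.141, -0.003, -3.08]
contact_force: [0.1, -0.1, -0.6]
opening: 0.0136
grip_force: 30.0
```

Call:
move_arm:
  motion:
    - [0,0,0.2,0,0,0]
    - [0,0,0.4,0,0,0]
    - [0,0,0.6,0,0,0]
    - [0,0,0.8,0,0,0]
    - [0,0,0.85,0,0,0]
    - [0,0,0.85,0,0,0]

```text
time: 15.9
tool_pos: [0.5434, 0.1711, 0.1756]
tool_rot: [3.141, 0.001, -3.079]
contact_force: [-0.0, -0.6, -0.9]
opening: 0.0137
grip_force: 30.0
```

```bash
python3 chk.py 4 .0255
```

```text
bar top 0
bar side 47 mid [0.5412 0.1703] len 0.05 dir from +y ccw deg 5.2
[0.5436 0.1712 0.176 ] [ 3.14127845e+00  2.09843330e-03 -3.07922732e+00] [ 0.76003789  0.25148824 -0.65161675] L [-0.0676735  -0.00201717]
```

View pics/s4.png

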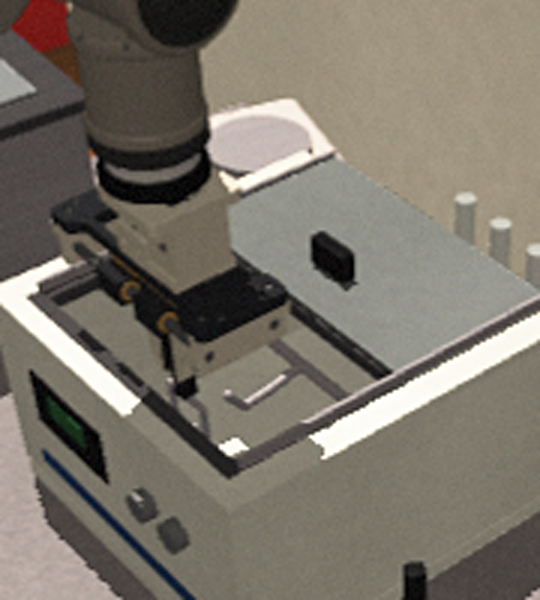

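Call:
move_arm:
  motion:
    - [-0.15,0,0,0,0,0]
    - [-0.3,0,0,0,0,0]
    - [-0.45,0,0,0,0,0]
    - [-0.6,0,0,0,0,0]
    - [-0.6,0,0,0,0,0]
    - [-0.6,0,0,0,0,0]

```text
time: 16.75
tool_pos: [0.6024, 0.175, 0.1751]
tool_rot: [3.141, 0.0, -3.079]
contact_force: [-0.4, 0.2, -0.7]
opening: 0.0139
grip_force: 30.0
```

Call:
move_arm:
  motion:
    - [0,0,0.1,0,0,0]
    - [0,0,0.18,0,0,0]
    - [0,0,0.24,0,0,0]
    - [0,0,0.28,0,0,0]
    - [0,0,0.28,0,0,0]
    - [0,0,0.28,0,0,0]

```text
time: 17.5
tool_pos: [0.603, 0.175, 0.147]
tool_rot: [3.141, 0.001, -3.079]
contact_force: [-0.2, 0.4, -0.7]
opening: 0.0142
grip_force: 30.0
```

Call:
move_arm:
  motion:
    - [0,0,0.02,0,0,0]
    - [0,0,0.04,0,0,0]
    - [0,0,0.04,0,0,0]
    - [0,0,0.04,0,0,0]

```text
time: 18.0
tool_pos: [0.6033, 0.175, 0.1443]
tool_rot: [3.141, 0.002, -3.079]
contact_force: [-2.2, -0.6, 7.8]
opening: 0.014
grip_force: 30.0
```

Call:
move_arm:
  motion:
    - [0,0,-0.01,0,0,0]
    - [0,0,-0.01,0,0,0]
    - [0,0,-0.01,0,0,0]
    - [0,0,-0.01,0,0,0]
  fingers: -0.35

```text
time: 18.5
tool_pos: [0.6027, 0.1749, 0.1435]
tool_rot: [3.142, -0.0, -3.079]
contact_force: [0.3, 0.6, -0.0]
opening: 0.0298
grip_force: 0.0
```

Call:
move_arm:
  motion:
    - [0,0,-0.1,0,0,0]
    - [0,0,-0.25,0,0,0]
    - [0,0,-0.5,0,0,0]
    - [0,0,-0.8,0,0,0]
    - [0,0,-1,0,0,0]

```text
time: 19.12
tool_pos: [0.6033, 0.1751, 0.2468]
tool_rot: [3.141, 0.003, -3.079]
contact_force: [0.2, -0.5, -0.4]
opening: 0.0296
grip_force: 0.0
```

Call:
move_arm:
  motion:
    - [0,0,-0.5,0,0,0]
    - [0.1,-0.3,-0.8,0,0,0]
    - [0.4,-0.6,-0.8,0,0,0]
    - [0.8,-0.9,-0.8,0,0,0]
    - [0.8,-0.9,-0.8,0,0,0]

```text
time: 19.75
tool_pos: [0.5265, 0.0785, 0.3256]
tool_rot: [-3.141, 0.001, -3.081]
contact_force: [-0.1, 0.2, 0.5]
opening: 0.03
grip_force: 0.0
```

```bash
cat > look.py <<'E'
from meas import *
import sys
# all black grips in both views
for n in('top','side'):
    c=cam(n); pickle.dump(c,open(n+sys.argv[1]+'.pkl','wb')); save(c,n[0]+sys.argv[1])
    P=c['P']; im=c['image'].astype(int); p=np.array(robot.observe()['tool_pos'])
    m=(im.max(2)<60)&(P[...,2]>.1)&(P[...,2]<.24)&(P[...,0]>.25)&(P[...,0]<.75)&(P[...,1]>-.5)&(P[...,1]<.3)
    k,l,st,ce=cv2.connectedComponentsWithStats(m.astype(np.uint8))
    for i in range(1,k):
        if 12<st[i,4]<400:
            q=P[l==i]; zt=np.percentile(q[:,2],95); t=q[q[:,2]>zt-.006]
            print(n,ce[i].round(),st[i,2:4],'ztop',zt.round(4),t.mean(0).round(4))
print(robot.observe()['tool_pos'],robot.observe()['time'])
E
python3 look.py 5
```

```text
top [177. 155.] [18  9] ztop 0.2235 [0.6879 0.1762 0.2214]
top [394. 191.] [6 4] ztop 0.147 [ 0.6176 -0.3585  0.1459]
top [286. 208.] [7 8] ztop 0.1621 [ 0.5713 -0.0828  0.1596]
top [233. 234.] [8 4] ztop 0.1931 [0.5052 0.0434 0.1912]
top [226. 247.] [4 4] ztop 0.1312 [0.4742 0.0684 0.1289]
top [150. 250.] [17  2] ztop 0.1457 [0.4675 0.252  0.1442]
top [178. 248.] [13  2] ztop 0.147 [0.4715 0.1876 0.1447]
top [288. 262.] [7 6] ztop 0.1629 [ 0.4394 -0.0877  0.1601]
top [331. 279.] [8 7] ztop 0.1421 [ 0.3977 -0.1943  0.1396]
top [329. 316.] [7 8] ztop 0.1412 [ 0.3049 -0.1893  0.1397]
side [261. 106.] [15 20] ztop 0.2224 [0.6848 0.1779 0.2201]
side [187. 111.] [41 21] ztop 0.1915 [0.5528 0.2928 0.1888]
side [255. 127.] [50 37] ztop 0.1951 [0.6455 0.1395 0.1922]
side [233. 141.] [ 9 22] ztop 0.1742 [0.6009 0.1733 0.1729]
side [172. 161.] [26 36] ztop 0.1433 [0.4678 0.2292 0.1414]
side [215. 166.] [13 11] ztop 0.1935 [0.503  0.0829 0.1909]
side [225. 174.] [11  8] ztop 0.193 [0.5054 0.0493 0.1911]
side [197. 190.] [9 8] ztop 0.1292 [0.464  0.1126 0.1267]
side [207. 200.] [10  8] ztop 0.1296 [0.4655 0.0749 0.127 ]
side [288. 219.] [ 8 22] ztop 0.1598 [ 0.5665 -0.0836  0.1582]
side [234. 250.] [11 23] ztop 0.1595 [ 0.435  -0.0877  0.1581]
side [247. 303.] [11 19] ztop 0.1392 [ 0.3935 -0.1935  0.1376]
side [202. 329.] [12 20] ztop 0.1401 [ 0.3024 -0.1894  0.138 ]
[0.52881007 0.07998792 0.32532392] 19.85
```

View pics/s5.png

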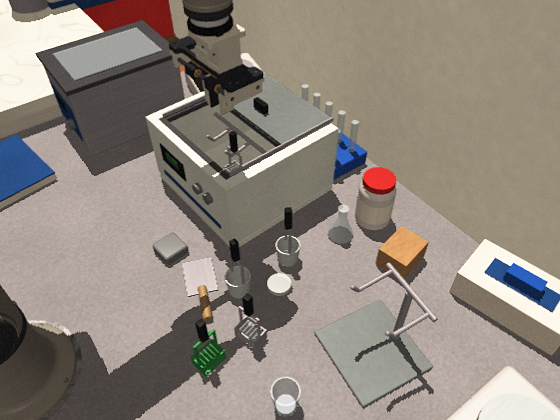

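Rack A hangs on hook2, with its grip at pixel (233,141) and its top at 0.174 as expected. The rest of the scene is unchanged. Rack B is next.

Call:
move_arm:
  motion:
    - [0.2,-0.4,0,0,0,0]
    - [0.4,-0.7,0,0,0,0]
    - [0.5,-0.9,0,0,0,0]
  fingers: 0.2

```text
time: 20.23
tool_pos: [0.4846, -0.0134, 0.3243]
tool_rot: [-3.141, 0.001, -3.079]
contact_force: [0.5, -0.1, 0.1]
opening: 0.0536
grip_force: 0.0
```

Call:
move_arm:
  motion:
    - [0.2,-0.4,0,0,0,0]
    - [0.4,-0.7,0,0,0,0]
    - [0.5,-0.9,0,0,0,0]

```text
time: 20.6
tool_pos: [0.4404, -0.1068, 0.3243]
tool_rot: [-3.141, 0.001, -3.079]
contact_force: [-0.7, -0.3, 0.1]
opening: 0.0551
grip_force: 0.0
```

Call:
move_arm:
  motion:
    - [0.2,-0.4,0,0,0,-0.03]
    - [0.4,-0.7,0,0,0,-0.069]
    - [0.5,-0.84,0,0,0,-0.069]
    - [0.5,-0.84,0.2,0,0,-0.069]
    - [0.5,-0.84,0.5,0,0,-0.069]
    - [0.5,-0.84,0.8,0,0,-0.069]
    - [0.5,-0.84,1,0,0,-0.069]
    - [0.5,-0.84,1,0,0,-0.069]

```text
time: 21.6
tool_pos: [0.3958, -0.1924, 0.223]
tool_rot: [3.14, -0.001, -2.861]
contact_force: [0.1, -0.3, 1.0]
opening: 0.0551
grip_force: 0.0
```

Run:
```python
from meas import *
c=cam('side'); P=c['P'];im=c['image'].astype(int);s=robot.observe();p=np.array(s['tool_pos']);print(p,s['tool_rot'])
bar([('side',c)],(.3955,-.193),.085,'rB')
m=(im.max(2)<60)&(abs(P[...,2]-.118)<.025)&(abs(P[...,0]-.395)<.03)&(abs(P[...,1]+.193)<.03); print(m.sum(),P[m].mean(0))
```

```text
[ 0.3961959  -0.19277532  0.22396886] [ 3.14131718e+00  1.68524006e-05 -2.86152283e+00]
rB side 70 mid [ 0.3924 -0.1923] len 0.049 dir from +y ccw deg 16.3
174 [ 0.39242503 -0.19545557  0.12237424]
```

Call:
move_arm:
  motion:
    - [0,0,0.3,0,0,0]
    - [0,0,0.6,0,0,0]
    - [0,0,0.85,0,0,0]
    - [0,0,1,0,0,0]
    - [0,0,1,0,0,0]

```text
time: 22.28
tool_pos: [0.396, -0.1929, 0.124]
tool_rot: [3.141, 0.0, -2.862]
contact_force: [0.1, -0.0, 0.1]
opening: 0.0552
grip_force: 0.0
```

Call:
move_arm:
  motion:
    - [0,0,0.14,0,0,0]
    - [0,0,0.14,0,0,0]
    - [0,0,0.14,0,0,0]

```text
time: 22.65
tool_pos: [0.3961, -0.1932, 0.1108]
tool_rot: [-3.14, 0.001, -2.862]
contact_force: [0.4, -0.0, 0.2]
opening: 0.055
grip_force: 0.0
```

Call:
move_arm:
  motion:
    - [0,0,0,0,0,0]
    - [0,0,0,0,0,0]
    - [0,0,0,0,0,0]
    - [0,0,0,0,0,0]
    - [0,0,0,0,0,0]
    - [0,0,-0.1,0,0,0]
    - [0,0,-0.4,0,0,0]
    - [0,0,-0.8,0,0,0]
    - [0,0,-1,0,0,0]
    - [0,0,-1,0,0,0]
  fingers: -1

```text
time: 23.9
tool_pos: [0.396, -0.1932, 0.2113]
tool_rot: [-3.139, 0.002, -2.862]
contact_force: [0.4, 1.3, -1.0]
opening: 0.0138
grip_force: 30.0
```

Call:
move_arm:
  motion:
    - [0,0,-0.4,0,0,0.03]
    - [0,0,-0.8,0,0,0.069]
    - [0,0,-1,0,0,0.069]
    - [0,0,-1,0,0,0.069]

```text
time: 24.4
tool_pos: [0.3956, -0.1929, 0.3098]
tool_rot: [-3.141, 0.001, -3.079]
contact_force: [0.4, -0.0, -2.2]
opening: 0.0137
grip_force: 30.0
```

Run:
```python
from meas import *
c=cam('side'); s=robot.observe();p=np.array(s['tool_pos']);print(p,s['tool_rot'],s['opening'])
bar([('side',c)],p[:2],p[2]-.0255,'rB');box([('side',c)],p[:2],p[2]-.109,p[2]-.075,'rB')
```

```text
[ 0.39508742 -0.19256188  0.30864302] [ 3.14074836e+00 -8.90324648e-04 -3.07892869e+00] 0.013661871864912507
rB side 93 mid [ 0.3933 -0.1928] len 0.05 dir from +y ccw deg 5.2
rB side 837 ((394.3797302246094, -192.22146606445312), (37.27135467529297, 54.6310920715332), 3.58613920211792)
```

Call:
move_arm:
  motion:
    - [0,0,-0.2,0,0,0]
    - [-0.1,0.2,-0.29,0,0,0]
    - [-0.3,0.5,-0.29,0,0,0]
    - [-0.5,0.8,-0.29,0,0,0]
    - [-0.57,0.93,-0.29,0,0,0]

```text
time: 25.08
tool_pos: [0.4464, -0.0949, 0.3367]
tool_rot: [3.14, -0.003, -3.077]
contact_force: [0.0, 0.8, -2.3]
opening: 0.0139
grip_force: 30.0
```

Call:
move_arm:
  motion:
    - [-0.2,0.35,0,0,0,0]
    - [-0.4,0.7,0,0,0,0]
    - [-0.57,0.93,0,0,0,0]

```text
time: 25.45
tool_pos: [0.4975, 0.001, 0.3373]
tool_rot: [3.141, -0.002, -3.078]
contact_force: [0.7, -0.5, -1.4]
opening: 0.014
grip_force: 30.0
```

Call:
move_arm:
  motion:
    - [-0.2,0.35,0,0,0,0]
    - [-0.4,0.7,0,0,0,0]
    - [-0.56,0.93,0,0,0,0]
    - [-0.56,0.93,0,0,0,0]
    - [-0.56,0.93,0,0,0,0]

```text
time: 26.08
tool_pos: [0.5472, 0.0955, 0.3377]
tool_rot: [-3.141, -0.002, -3.079]
contact_force: [0.3, -0.2, -0.6]
opening: 0.0137
grip_force: 30.0
```

Run:
```python
from meas import *
a=np.radians(3.6);M=np.array([[np.cos(a),np.sin(a)],[-np.sin(a),np.cos(a)]])
c=cam('side'); s=robot.observe();p=np.array(s['tool_pos']);print(p,s['tool_rot'],s['time'])
bar([('side',c)],p[:2],p[2]-.0255,'rB')
P=c['P'];L=(P[...,:2]-[.611,.1775])@M.T; im=c['image'].astype(int)
for y in(-.11,-.14): # frame inner front/side edges: dark vs white on roof
    pass
m=(abs(P[...,2]-.192)<.006)&(im.max(2)<70)&(abs(L[...,0])<.12)&(abs(L[...,1])<.15)
q=L[m]; print('frame dark y',np.percentile(q[:,1],[0,2,98,100]),'x',np.percentile(q[:,0],[0,2,98,100]))
r=q[(q[:,1]<-.1)]; print('right strip',r[:,1].min(),r[:,1].max(),len(r))
r=q[(q[:,0]<-.08)&(abs(q[:,1])<.1)]; print('front strip',r[:,0].min(),r[:,0].max(),len(r))
```

```text
[0.54716273 0.09534124 0.33811807] [-3.14120177e+00 -1.34277071e-03 -3.07995327e+00] 26.125
rB side 60 mid [0.5449 0.0947] len 0.047 dir from +y ccw deg 4.5
frame dark y [-0.13652143 -0.13450948  0.12837474  0.13271297] x [-0.11985992 -0.11889592  0.06993223  0.08036186]
right strip -0.1365214322584015 -0.10021129213694102 137
front strip -0.11985991682171801 -0.10590132576249986 73
```

Call:
move_arm:
  motion:
    - [0,0,0.2,0,0,0]
    - [0,0,0.4,0,0,0]
    - [0,0,0.6,0,0,0]
    - [0,0,0.8,0,0,0]
    - [0,0,0.8,0,0,0]

```text
time: 26.75
tool_pos: [0.5465, 0.0953, 0.2575]
tool_rot: [-3.142, -0.003, -3.08]
contact_force: [0.7, -0.0, 0.0]
opening: 0.0139
grip_force: 30.0
```

Call:
move_arm:
  motion:
    - [0,0,0.2,0,0,0]
    - [0,0,0.4,0,0,0]
    - [0,0,0.6,0,0,0]
    - [0,0,0.83,0,0,0]
    - [0,0,0.83,0,0,0]
    - [0,0,0.83,0,0,0]

```text
time: 27.5
tool_pos: [0.5484, 0.0961, 0.1772]
tool_rot: [-3.142, 0.002, -3.079]
contact_force: [-0.6, 0.3, -1.1]
opening: 0.0138
grip_force: 30.0
```

Run:
```python
from meas import *
c=cam('side'); crop(c,'s6',150,330,20,220,3); s=robot.observe();p=np.array(s['tool_pos']);print(p,s['contact_force'])
bar([('side',c)],p[:2],p[2]-.0255,'rB')
```

```text
[0.54845338 0.09617532 0.17734776] [-0.52332107 -0.33108929 -1.84053066]
rB side 26 mid [0.5447 0.1049] len 0.034 dir from +y ccw deg 2.2
```

View pics/s6.png

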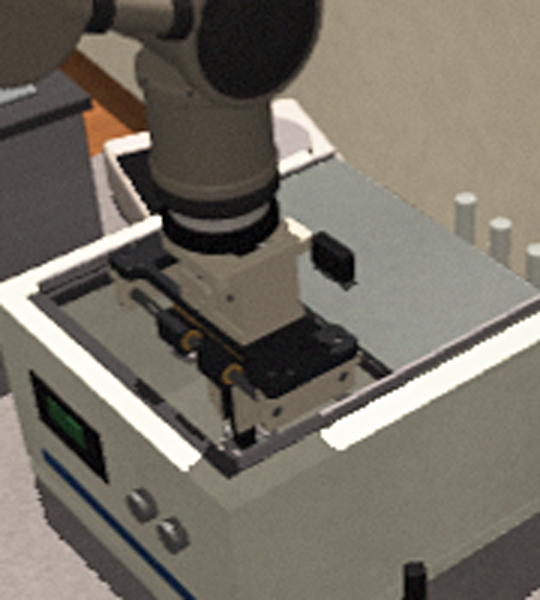

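The gripper is inside the opening and clear of the frame; the fingers show at crop pixel (235,410).

Call:
move_arm:
  motion:
    - [-0.15,0,0,0,0,0]
    - [-0.3,0,0,0,0,0]
    - [-0.45,0,0,0,0,0]
    - [-0.6,0,0,0,0,0]
    - [-0.6,0,0,0,0,0]
    - [-0.6,0,0,0,0,0]

```text
time: 28.3
tool_pos: [0.6072, 0.1001, 0.1762]
tool_rot: [3.141, 0.0, -3.079]
contact_force: [-0.3, 0.8, -1.0]
opening: 0.0138
grip_force: 30.0
```

Call:
move_arm:
  motion:
    - [0,0,0.1,0,0,0]
    - [0,0,0.18,0,0,0]
    - [0,0,0.24,0,0,0]
    - [0,0,0.28,0,0,0]
    - [0,0,0.29,0,0,0]
    - [0,0,0.29,0,0,0]

```text
time: 29.05
tool_pos: [0.6076, 0.1001, 0.1468]
tool_rot: [3.142, 0.0, -3.079]
contact_force: [-0.2, -0.1, -0.9]
opening: 0.0142
grip_force: 30.0
```

Call:
move_arm:
  motion:
    - [0,0,0.02,0,0,0]
    - [0,0,0.035,0,0,0]
    - [0,0,0.035,0,0,0]
    - [0,0,0.035,0,0,0]

```text
time: 29.55
tool_pos: [0.6079, 0.1001, 0.1445]
tool_rot: [3.142, 0.002, -3.079]
contact_force: [-1.2, 0.1, 4.4]
opening: 0.0141
grip_force: 30.0
```

Call:
move_arm:
  motion:
    - [0,0,-0.01,0,0,0]
    - [0,0,-0.01,0,0,0]
    - [0,0,-0.01,0,0,0]
    - [0,0,-0.01,0,0,0]
  fingers: -0.35

```text
time: 30.05
tool_pos: [0.6074, 0.1001, 0.144]
tool_rot: [3.142, -0.0, -3.079]
contact_force: [-0.3, 0.5, -0.2]
opening: 0.0299
grip_force: 0.0
```

Call:
move_arm:
  motion:
    - [0,0,-0.1,0,0,0]
    - [0,0,-0.25,0,0,0]
    - [0,0,-0.5,0,0,0]
    - [0,0,-0.8,0,0,0]
    - [0,0,-1,0,0,0]

```text
time: 30.68
tool_pos: [0.608, 0.1001, 0.2473]
tool_rot: [-3.142, 0.003, -3.079]
contact_force: [0.4, -0.4, 0.4]
opening: 0.03
grip_force: 0.0
```

Call:
move_arm:
  motion:
    - [0,0,-0.5,0,0,0]
    - [-0.2,0.2,-0.8,0,0,0]
    - [-0.5,0.4,-0.8,0,0,0]
    - [-0.84,0.76,-0.8,0,0,0]
    - [-0.84,0.76,-0.8,0,0,0]
    - [-0.84,0.76,-0.8,0,0,0]
  fingers: 1

```text
time: 31.42
tool_pos: [0.6863, 0.181, 0.3247]
tool_rot: [-3.141, 0.0, -3.079]
contact_force: [0.1, -0.8, 1.4]
opening: 0.0855
grip_force: 0.0
```

```bash
python3 look.py 7
```

```text
top [175. 155.] [19  9] ztop 0.224 [0.6879 0.1787 0.2214]
top [207. 176.] [67 24] ztop 0.1988 [0.6447 0.1064 0.1957]
top [213. 193.] [7 8] ztop 0.1769 [0.6086 0.0959 0.1749]
top [184. 195.] [9 8] ztop 0.1763 [0.6013 0.1696 0.1746]
top [394. 191.] [6 4] ztop 0.1433 [ 0.618  -0.3585  0.1427]
top [287. 209.] [7 8] ztop 0.1616 [ 0.5708 -0.0835  0.1592]
top [225. 233.] [24 10] ztop 0.1945 [0.5064 0.0609 0.1919]
top [289. 262.] [6 5] ztop 0.1638 [ 0.4392 -0.0887  0.16  ]
top [329. 316.] [7 7] ztop 0.1421 [ 0.3045 -0.1897  0.1398]
side [261. 107.] [17 23] ztop 0.2219 [0.6845 0.1781 0.22  ]
side [233. 141.] [ 9 22] ztop 0.1742 [0.6006 0.1726 0.1724]
side [172. 161.] [26 36] ztop 0.1432 [0.468  0.2265 0.1411]
side [252. 153.] [ 8 13] ztop 0.1753 [0.6051 0.0975 0.1727]
side [220. 171.] [20 16] ztop 0.1929 [0.5042 0.0636 0.1911]
side [196. 190.] [9 8] ztop 0.1271 [0.463  0.117  0.1246]
side [207. 200.] [10  8] ztop 0.126 [0.4666 0.0753 0.1235]
side [288. 219.] [ 8 22] ztop 0.1592 [ 0.5668 -0.0835  0.1575]
side [234. 250.] [10 23] ztop 0.1597 [ 0.4352 -0.0884  0.1581]
side [202. 329.] [12 20] ztop 0.1398 [ 0.3028 -0.1896  0.1381]
[0.68610008 0.18035753 0.32565868] 31.525
```

Both racks hang at the right height. Now I'll shut the hatch.

Call:
move_arm:
  motion:
    - [0,0,0.3,0,0,0]
    - [0,0,0.6,0,0,0]
    - [0,0,0.8,0,0,0]
    - [0,0,0.95,0,0,0]
    - [0,0,1,0,0,0]

```text
time: 32.15
tool_pos: [0.6862, 0.1806, 0.2243]
tool_rot: [3.142, -0.0, -3.08]
contact_force: [-0.4, -0.2, -0.3]
opening: 0.0918
grip_force: 0.0
```

Call:
move_arm:
  motion:
    - [0,0,0.19,0,0,0]
    - [0,0,0.19,0,0,0]

```text
time: 32.4
tool_pos: [0.6861, 0.1809, 0.2047]
tool_rot: [-3.142, -0.002, -3.079]
contact_force: [0.3, 0.2, 0.4]
opening: 0.092
grip_force: 0.0
```

Call:
move_arm:
  motion:
    - [0,0,0,0,0,0]
    - [0,0,0,0,0,0]
    - [0,0,0,0,0,0]
    - [0,0,0,0,0,0]
    - [0,0,0,0,0,0]
    - [0,0,0,0,0,0]
  fingers: -1

```text
time: 33.15
tool_pos: [0.6866, 0.1809, 0.2052]
tool_rot: [-3.141, -0.0, -3.079]
contact_force: [-1.2, -1.0, -0.1]
opening: 0.0394
grip_force: 30.0
```

Call:
move_arm:
  motion:
    - [0.05,0,0,0,0,0]
    - [0.2,0,0,0,0,0]
    - [0.4,0,0,0,0,0]
    - [0.6,0,0,0,0,0]
    - [0.8,0,0,0,0,0]
    - [0.9,0,0,0,0,0]
    - [0.9,0,0,0,0,0]

```text
time: 34.02
tool_pos: [0.5958, 0.1752, 0.2052]
tool_rot: [-3.141, -0.002, -3.079]
contact_force: [-2.0, -2.4, -0.5]
opening: 0.0396
grip_force: 30.0
```

Call:
move_arm:
  motion:
    - [0.15,0,0,0,0,0]
    - [0.3,0,0,0,0,0]
    - [0.4,0,0,0,0,0]
    - [0.45,0,0,0,0,0]
    - [0.5,0,0,0,0,0]
    - [0.5,0,0,0,0,0]

```text
time: 34.78
tool_pos: [0.5464, 0.1721, 0.2052]
tool_rot: [-3.141, -0.001, -3.079]
contact_force: [-0.0, -5.3, -1.2]
opening: 0.0398
grip_force: 30.0
```

Call:
move_arm:
  motion:
    - [0.02,0,0,0,0,0]
    - [0.04,0,0,0,0,0]
    - [0.05,0,0,0,0,0]
    - [0.06,0,0,0,0,0]
    - [0.06,0,0,0,0,0]
    - [0.06,0,0,0,0,0]

```text
time: 35.52
tool_pos: [0.5419, 0.1719, 0.2052]
tool_rot: [-3.141, 0.002, -3.079]
contact_force: [5.5, -4.1, -3.8]
opening: 0.04
grip_force: 30.0
```

Call:
move_arm:
  motion:
    - [0.02,0,0,0,0,0]
    - [0.03,0,0,0,0,0]
    - [0.03,0,0,0,0,0]
    - [0.03,0,0,0,0,0]

```text
time: 36.02
tool_pos: [0.5418, 0.1718, 0.2052]
tool_rot: [3.141, 0.008, -3.08]
contact_force: [16.5, -2.5, -10.2]
opening: 0.0397
grip_force: 30.0
```

Call:
move_arm:
  motion:
    - [0.03,0,0,0,0,0]
    - [0.03,0,0,0,0,0]
    - [0.03,0,0,0,0,0]
    - [0.0,0,0,0,0,0]
    - [0,0,-0.2,0,0,0]
    - [0,0,-0.6,0,0,0]
    - [0,0,-1,0,0,0]
  fingers: 0.7

```text
time: 36.9
tool_pos: [0.5378, 0.1719, 0.3063]
tool_rot: [3.141, -0.0, -3.079]
contact_force: [1.1, 0.2, -0.5]
opening: 0.078
grip_force: 0.0
```

Call:
move_arm:
  motion:
    - [0,-0.3,-0.2,0,0,0]
    - [0,-0.6,-0.2,0,0,0]
    - [-0.1,-0.9,-0.2,0,0,0]
  fingers: 0.1

```text
time: 37.28
tool_pos: [0.5534, 0.0821, 0.326]
tool_rot: [3.141, 0.001, -3.078]
contact_force: [0.6, 0.0, 0.8]
opening: 0.0532
grip_force: 0.0
```

Call:
move_arm:
  motion:
    - [0,-0.3,0,0,0,0]
    - [0,-0.6,0,0,0,0]
    - [0,-0.9,0,0,0,0]

```text
time: 37.65
tool_pos: [0.5592, -0.008, 0.3253]
tool_rot: [3.141, 0.0, -3.079]
contact_force: [-0.7, 0.2, -0.6]
opening: 0.0505
grip_force: 0.0
```

Call:
move_arm:
  motion:
    - [0,-0.3,0,0,0,0.05]
    - [0,-0.6,0,0,0,0.1]
    - [0,-0.74,0,0,0,0.159]
    - [0,-0.74,0,0,0,0.159]
    - [0,-0.74,0.4,0,0,0.159]
    - [0,-0.74,0.8,0,0,0.159]
    - [0,-0.74,0.8,0,0,0.159]

```text
time: 38.52
tool_pos: [0.5622, -0.0797, 0.2427]
tool_rot: [-3.141, -0.006, 2.709]
contact_force: [0.4, 0.5, 0.6]
opening: 0.0504
grip_force: 0.0
```

```bash
python3 look.py 8
python3 - <<'E'
from meas import *
T=pickle.load(open('top8.pkl','rb'));S=pickle.load(open('side8.pkl','rb'))
bar([('side',S),('top',T)],(.5687,-.081),.105,'pA');box([('side',S),('top',T)],(.5687,-.081),.044,.056,'pA')
a=np.radians(3.6);M=np.array([[np.cos(a),np.sin(a)],[-np.sin(a),np.cos(a)]])
P=T['P'];im=T['image'].astype(int);L=(P[...,:2]-[.6141,.1761])@M.T
m=(abs(L[...,1]-.05)<.03)&(abs(P[...,2]-.198)<.004)&(im.max(2)<185)&(im.min(2)>80);print(np.percentile(L[...,0][m],[1,99]))
print(robot.observe()['tool_rot'])
E
```

```text
top [394. 191.] [6 5] ztop 0.1505 [ 0.6182 -0.3548  0.1528]
top [180. 217.] [22  7] ztop 0.2232 [0.5432 0.1661 0.2209]
top [148. 250.] [13  2] ztop 0.1459 [0.467  0.2577 0.1443]
top [178. 248.] [13  2] ztop 0.1463 [0.4715 0.1877 0.1442]
top [289. 262.] [7 6] ztop 0.1629 [ 0.439  -0.0878  0.1597]
top [329. 316.] [7 8] ztop 0.142 [ 0.3045 -0.1896  0.1403]
side [209. 132.] [16 21] ztop 0.2219 [0.5406 0.1696 0.2205]
side [172. 161.] [26 36] ztop 0.1437 [0.4678 0.2284 0.1419]
side [209. 159.] [16 14] ztop 0.1967 [0.5026 0.1087 0.1942]
side [224. 173.] [10  8] ztop 0.1952 [0.5072 0.0525 0.1928]
side [197. 190.] [9 8] ztop 0.1266 [0.465  0.1141 0.1234]
side [207. 200.] [10  8] ztop 0.1252 [0.4662 0.0755 0.1223]
side [288. 218.] [ 8 23] ztop 0.1591 [ 0.5672 -0.0831  0.1579]
side [234. 250.] [11 23] ztop 0.1599 [ 0.4352 -0.0878  0.1583]
side [202. 328.] [13 20] ztop 0.1399 [ 0.3023 -0.1895  0.1381]
[ 0.56428944 -0.08052624  0.24655774] 38.625
pA side 39 mid [ 0.5614 -0.0921] len 0.026 dir from +y ccw deg -22.6
pA top 0
pA side 141 ((566.7824096679688, -81.30862426757812), (52.94951248168945, 51.81919860839844), 74.4383316040039)
pA top 16 ((551.5421142578125, -74.56132507324219), (34.80215835571289, 8.152053833007812), 68.10499572753906)
[-0.11230306  0.03332685]
[3.14111673e+00 1.31584697e-03 2.70721191e+00]
```

View pics/s8.png

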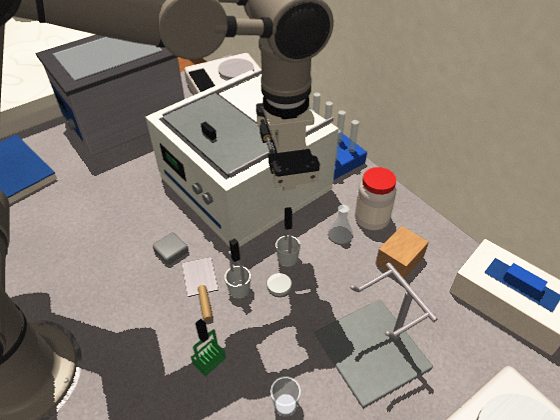

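The hatch is shut, with its grip about 5 mm further forward than at the start and against the stop. Pail A has not moved; its grip is at pixel (288,218).

Call:
move_arm:
  motion:
    - [-0.04,0.01,0.2,0,0,0]
    - [-0.04,0.01,0.4,0,0,0]
    - [-0.04,0.01,0.6,0,0,0]
    - [-0.04,0.01,0.8,0,0,0]
    - [-0.04,0.01,0.9,0,0,0]
    - [-0.04,0.01,0.9,0,0,0]

```text
time: 39.38
tool_pos: [0.5682, -0.0817, 0.156]
tool_rot: [3.141, 0.001, 2.705]
contact_force: [0.1, 0.0, 0.9]
opening: 0.0504
grip_force: 0.0
```

Call:
move_arm:
  motion:
    - [0,0,0.1,0,0,0]
    - [0,0,0.21,0,0,0]
    - [0,0,0.21,0,0,0]

```text
time: 39.75
tool_pos: [0.5671, -0.0816, 0.1331]
tool_rot: [-3.141, -0.002, 2.705]
contact_force: [0.2, 0.4, -0.3]
opening: 0.0507
grip_force: 0.0
```

Call:
move_arm:
  motion:
    - [0,0,0,0,0,0]
    - [0,0,0,0,0,0]
    - [0,0,0,0,0,0]
    - [0,0,0,0,0,0]
    - [0,0,0,0,0,0]
  fingers: -1

```text
time: 40.38
tool_pos: [0.5678, -0.0818, 0.1343]
tool_rot: [3.142, 0.0, 2.705]
contact_force: [0.4, 0.4, 0.5]
opening: 0.0139
grip_force: 30.0
```

Call:
move_arm:
  motion:
    - [0,0,-0.15,0,0,0]
    - [0,0,-0.4,0,0,0]
    - [0,0,-0.7,0,0,0]
    - [0,0,-0.95,0,0,0]

```text
time: 40.88
tool_pos: [0.5679, -0.0818, 0.2314]
tool_rot: [3.141, 0.001, 2.705]
contact_force: [-0.2, -0.2, -1.4]
opening: 0.0138
grip_force: 30.0
```

Call:
move_arm:
  motion:
    - [0,0,-0.4,0,0,-0.03]
    - [0,0,-0.8,0,0,-0.07]
    - [0,0,-0.95,0,0,-0.091]
    - [0,0,-0.95,0,0,-0.091]
    - [0,0,-0.95,0,0,-0.091]

```text
time: 41.5
tool_pos: [0.5673, -0.0817, 0.3235]
tool_rot: [3.141, -0.001, 2.989]
contact_force: [-0.8, -0.2, -1.5]
opening: 0.0138
grip_force: 30.0
```

Run:
```python
from meas import *
c=cam('side'); s=robot.observe();p=np.array(s['tool_pos']);print(p,s['tool_rot'],s['opening'])
bar([('side',c)],p[:2],p[2]-.029,'p');box([('side',c)],p[:2],p[2]-.09,p[2]-.078,'rim')
d=np.array([.5032,-.2945])-p[:2]; y=s['tool_rot'][2]; print(d@[np.cos(y),np.sin(y)]*10,d@[np.sin(y),-np.cos(y)]*10)
```

```text
[ 0.56727696 -0.08164853  0.32316797] [ 3.14122625e+00 -2.07890141e-03  2.98941733e+00] 0.013732146740035752
p side 67 mid [ 0.5654 -0.0819] len 0.047 dir from +y ccw deg -5.9
rim side 181 ((567.530517578125, -80.70545196533203), (55.301700592041016, 50.67303466796875), 53.881690979003906)
0.31070591272314385 -2.2010502390174738
```

Call:
move_arm:
  motion:
    - [0.1,-0.2,0,0,0,0]
    - [0.2,-0.5,0,0,0,0]
    - [0.31,-0.8,0,0,0,0]

```text
time: 41.92
tool_pos: [0.5243, -0.1567, 0.3231]
tool_rot: [3.141, -0.002, 2.99]
contact_force: [0.3, -1.1, -1.2]
opening: 0.0138
grip_force: 30.0
```

Call:
move_arm:
  motion:
    - [0,-0.3,0,0,0,0]
    - [0,-0.6,0,0,0,0]
    - [0,-0.8,0,0,0,0]

```text
time: 42.3
tool_pos: [0.5125, -0.2364, 0.3232]
tool_rot: [3.141, -0.002, 2.989]
contact_force: [0.2, 0.8, -1.0]
opening: 0.0136
grip_force: 30.0
```

Call:
move_arm:
  motion:
    - [0,-0.3,0,0,0,0]
    - [0,-0.6,0,0,0,0]
    - [0,-0.6,0,0,0,0]
    - [0,-0.6,0.3,0,0,0]
    - [0,-0.6,0.6,0,0,0]
    - [0,-0.6,0.8,0,0,0]
    - [0,-0.6,1,0,0,0]
    - [0,-0.6,1,0,0,0]
    - [0,-0.6,1,0,0,0]

```text
time: 43.42
tool_pos: [0.5045, -0.2943, 0.225]
tool_rot: [-3.141, 0.001, 2.991]
contact_force: [0.0, -0.8, -0.8]
opening: 0.0136
grip_force: 30.0
```

Run:
```python
from meas import *
c=cam('side'); crop(c,'s9',260,480,160,380,2.7); s=robot.observe();p=np.array(s['tool_pos']);print(p,s['tool_rot'],s['contact_force'],s['time'])
bar([('side',c)],p[:2],p[2]-.029,'p')
P=c['P']
a=np.radians(-8.6);M=np.array([[np.cos(a),np.sin(a)],[-np.sin(a),np.cos(a)]])
L=(P[...,:2]-p[:2])@M.T
for y0 in(0,-.1):
    m=(abs(L[...,1]-y0)<.02)&(L[...,0]>.015)&(L[...,0]<.11)&(P[...,2]>.14)&(P[...,2]<.18); q=L[m];z=P[m][:,2]
    if len(q): print(y0,len(q),'tip xmin',q[:,0].min(),'y',q[:,1].mean(),'tip z',z[q[:,0]<q[:,0].min()+.012].max())
```

```text
[ 0.50453193 -0.29447918  0.22529351] [-3.14099523e+00  1.58337859e-03  2.99081695e+00] [-0.20589445 -0.58787492 -0.79739489] 43.475
p side 85 mid [ 0.503  -0.2941] len 0.048 dir from +y ccw deg -7.3
0 10 tip xmin 0.015537929791996356 y -0.0021751509699732335 tip z 0.141614890147175
-0.1 220 tip xmin 0.03267930302814965 y -0.10175590898493048 tip z 0.17541826176358755
```

View pics/s9.png

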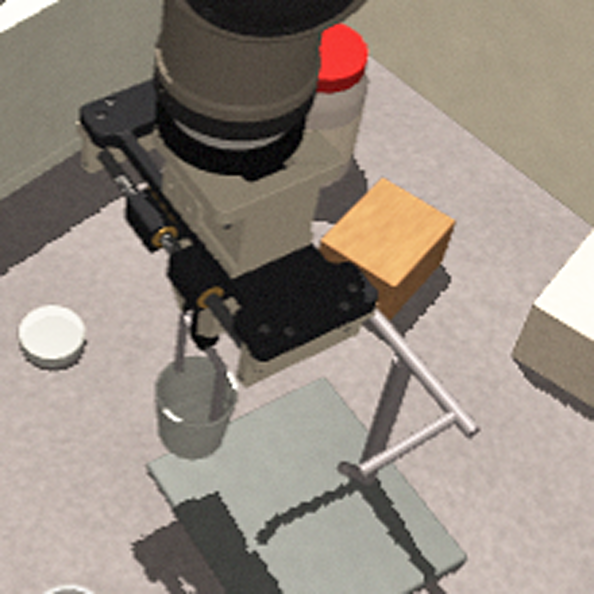

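Pail A is level in front of the drip2 hook. The drip1 hook tip measures consistently, so the seat is about 59 mm ahead.

Call:
move_arm:
  motion:
    - [0,-0.01,0.07,0,0,0]
    - [-0.15,-0.01,0.07,0,0,0]
    - [-0.3,-0.01,0.07,0,0,0]
    - [-0.45,-0.01,0.07,0,0,0]
    - [-0.6,-0.01,0.07,0,0,0]
    - [-0.6,-0.01,0.07,0,0,0]
    - [-0.6,-0.01,0.07,0,0,0]

```text
time: 44.35
tool_pos: [0.5626, -0.3046, 0.217]
tool_rot: [3.141, -0.001, 2.99]
contact_force: [-0.5, 0.6, -0.8]
opening: 0.0132
grip_force: 30.0
```

Call:
move_arm:
  motion:
    - [0,0,0.1,0,0,0]
    - [0,0,0.18,0,0,0]
    - [0,0,0.24,0,0,0]
    - [0,0,0.27,0,0,0]
    - [0,0,0.27,0,0,0]
    - [0,0,0.27,0,0,0]

```text
time: 45.1
tool_pos: [0.5633, -0.3047, 0.1904]
tool_rot: [-3.141, 0.001, 2.99]
contact_force: [0.3, 0.6, -0.8]
opening: 0.0137
grip_force: 30.0
```

Call:
move_arm:
  motion:
    - [0,0,0.015,0,0,0]
    - [0,0,0.03,0,0,0]
    - [0,0,0.03,0,0,0]
    - [0,0,0.03,0,0,0]

```text
time: 45.6
tool_pos: [0.5635, -0.3049, 0.1891]
tool_rot: [-3.14, 0.002, 2.991]
contact_force: [-1.2, 2.4, 7.0]
opening: 0.0139
grip_force: 30.0
```

Call:
move_arm:
  motion:
    - [0,0,-0.01,0,0,0]
    - [0,0,-0.01,0,0,0]
    - [0,0,-0.01,0,0,0]
    - [0,0,-0.01,0,0,0]
  fingers: -0.35

```text
time: 46.1
tool_pos: [0.5631, -0.3046, 0.1879]
tool_rot: [3.141, -0.0, 2.99]
contact_force: [0.2, -0.1, -0.3]
opening: 0.0295
grip_force: 0.0
```

Call:
move_arm:
  motion:
    - [0,0,-0.1,0,0,0]
    - [0,0,-0.25,0,0,0]
    - [0,0,-0.5,0,0,0]
    - [0,0,-0.8,0,0,0]
    - [0,0,-1,0,0,0]

```text
time: 46.72
tool_pos: [0.5635, -0.3049, 0.2913]
tool_rot: [-3.14, 0.003, 2.99]
contact_force: [0.5, -0.2, -0.2]
opening: 0.0301
grip_force: 0.0
```

Call:
move_arm:
  motion:
    - [0.3,0.3,-0.1,0,0,0]
    - [0.5,0.6,-0.2,0,0,0]
    - [0.8,0.98,-0.2,0,0,0]
  fingers: 0.1

```text
time: 47.1
tool_pos: [0.4988, -0.1953, 0.3102]
tool_rot: [-3.14, 0.003, 2.99]
contact_force: [1.1, -0.2, -0.4]
opening: 0.0496
grip_force: 0.0
```

Call:
move_arm:
  motion:
    - [0.3,0.3,0,0,0,-0.02]
    - [0.5,0.6,0,0,0,-0.051]
    - [0.79,0.98,0,0,0,-0.051]
    - [0.79,0.98,0,0,0,-0.051]
    - [0.79,0.98,0.4,0,0,-0.051]
    - [0.79,0.98,0.7,0,0,-0.051]
    - [0.79,0.98,0.7,0,0,-0.051]

```text
time: 47.98
tool_pos: [0.435, -0.0873, 0.2374]
tool_rot: [3.141, -0.003, -3.133]
contact_force: [-0.8, -0.1, -0.4]
opening: 0.0502
grip_force: 0.0
```

```bash
python3 look.py 10 | grep -v "0\.[4-7][0-9]*  0\.[012]"
python3 - <<'E'
from meas import *
S=pickle.load(open('side10.pkl','rb'))
bar([('side',S)],(.436,-.0865),.105,'pB');box([('side',S)],(.436,-.0865),.044,.056,'pB')
bar([('side',S)],(.563,-.304),.160,'hung')
s=robot.observe();print(s['tool_pos'],s['tool_rot'])
E
```

```text
top [394. 191.] [7 5] ztop 0.1478 [ 0.6176 -0.3576  0.1482]
top [381. 209.] [11 10] ztop 0.2176 [ 0.5666 -0.3052  0.2151]
top [179. 217.] [22  7] ztop 0.2241 [0.5434 0.1684 0.2215]
top [207. 248.] [10  4] ztop 0.1325 [0.4734 0.1179 0.1305]
top [151. 249.] [20  2] ztop 0.1472 [0.4677 0.2477 0.145 ]
top [177. 248.] [13  2] ztop 0.1449 [0.4715 0.188  0.1431]
top [330. 316.] [5 8] ztop 0.1431 [ 0.3031 -0.1911  0.1406]
side [172. 161.] [26 36] ztop 0.1425 [0.4677 0.2325 0.1408]
side [197. 190.] [9 8] ztop 0.1269 [0.4651 0.1139 0.1246]
side [206. 200.] [9 8] ztop 0.127 [0.4655 0.0765 0.1243]
side [234. 250.] [11 23] ztop 0.1593 [ 0.435  -0.0876  0.1579]
side [365. 275.] [13 25] ztop 0.2148 [ 0.5618 -0.3058  0.2132]
side [202. 329.] [12 20] ztop 0.1401 [ 0.3024 -0.1898  0.1382]
[ 0.43639469 -0.08770046  0.23951765] 48.075
pB side 49 mid [ 0.4343 -0.0863] len 0.049 dir from +y ccw deg 1.8
pB side 146 ((434.91668701171875, -85.66642761230469), (52.44001770019531, 51.286705017089844), 56.358245849609375)
hung side 192 mid [ 0.5712 -0.3076] len 0.061 dir from +y ccw deg 87.8
[ 0.43639469 -0.08770046  0.23951765] [-3.14085527e+00  1.71875881e-03 -3.13299648e+00]
```

Call:
move_arm:
  motion:
    - [0,0.01,0.2,0,0,0]
    - [0,0.01,0.4,0,0,0]
    - [0,0.01,0.6,0,0,0]
    - [0,0.01,0.8,0,0,0]
    - [0,0.01,1,0,0,0]
    - [0,0.01,1,0,0,0]

```text
time: 48.82
tool_pos: [0.4359, -0.0863, 0.1386]
tool_rot: [3.142, 0.0, -3.133]
contact_force: [-0.1, -0.3, -0.4]
opening: 0.0502
grip_force: 0.0
```

Call:
move_arm:
  motion:
    - [0,0,0.04,0,0,0]
    - [0,0,0.04,0,0,0]
    - [0,0,0.04,0,0,0]

```text
time: 49.2
tool_pos: [0.4358, -0.0861, 0.1348]
tool_rot: [-3.141, 0.001, -3.133]
contact_force: [0.2, -1.1, -0.1]
opening: 0.0506
grip_force: 0.0
```

Call:
move_arm:
  motion:
    - [0,0,0,0,0,0]
    - [0,0,0,0,0,0]
    - [0,0,0,0,0,0]
    - [0,0,0,0,0,0]
    - [0,0,0,0,0,0]
    - [0,0,-0.15,0,0,0]
    - [0,0,-0.4,0,0,0]
    - [0,0,-0.7,0,0,0]
    - [0,0,-0.95,0,0,0]
    - [0,0,-0.95,0,0,0]
  fingers: -1

```text
time: 50.45
tool_pos: [0.4362, -0.0862, 0.2304]
tool_rot: [-3.14, 0.003, -3.132]
contact_force: [1.0, 0.4, -1.7]
opening: 0.0138
grip_force: 30.0
```

Call:
move_arm:
  motion:
    - [0,0,-0.4,0,0,0.02]
    - [0,0,-0.8,0,0,0.051]
    - [0,0,-0.95,0,0,0.051]
    - [0,0,-0.95,0,0,0.051]
    - [0,0,-0.95,0,0,0.051]

```text
time: 51.08
tool_pos: [0.4349, -0.0857, 0.3224]
tool_rot: [3.141, -0.003, 2.991]
contact_force: [0.6, 0.2, -2.1]
opening: 0.0139
grip_force: 30.0
```

Run:
```python
from meas import *
c=cam('side'); s=robot.observe();p=np.array(s['tool_pos']);print(p,s['tool_rot'],s['opening'])
bar([('side',c)],p[:2],p[2]-.029,'p');box([('side',c)],p[:2],p[2]-.09,p[2]-.078,'rim')
# drip1 = hung TCP of drip2 (-100mm along stand y), backed off 60 mm
t=np.array([.5635,-.3048])-.1*np.array([.1495,.9888]); e=t-.062*np.array([.9888,-.1495]); print(t,e)
d=e-p[:2]; y=s['tool_rot'][2]; print(d@[np.cos(y),np.sin(y)]*10,d@[np.sin(y),-np.cos(y)]*10)
```

```text
[ 0.43490306 -0.08573426  0.32250263] [ 3.14084783e+00 -2.99442368e-03  2.99050184e+00] 0.014103768433457602
p side 58 mid [ 0.4329 -0.0969] len 0.029 dir from +y ccw deg -7.8
rim side 204 ((434.9950256347656, -85.70414733886719), (53.47576904296875, 52.803504943847656), 74.61123657226562)
[ 0.54855 -0.40368] [ 0.4872444 -0.394411 ]
-0.9820601265264082 -2.972818977514878
```

Call:
move_arm:
  motion:
    - [-0.1,-0.3,0,0,0,0]
    - [-0.2,-0.6,0,0,0,0]
    - [-0.33,-0.99,0,0,0,0]

```text
time: 51.5
tool_pos: [0.453, -0.1892, 0.323]
tool_rot: [3.14, -0.002, 2.992]
contact_force: [0.3, 0.5, -1.4]
opening: 0.0135
grip_force: 30.0
```

Call:
move_arm:
  motion:
    - [-0.1,-0.3,0,0,0,0]
    - [-0.2,-0.6,0,0,0,0]
    - [-0.33,-0.99,0,0,0,0]

```text
time: 51.88
tool_pos: [0.4708, -0.2922, 0.3229]
tool_rot: [3.14, -0.002, 2.991]
contact_force: [0.6, -0.8, -1.5]
opening: 0.0136
grip_force: 30.0
```

Call:
move_arm:
  motion:
    - [-0.1,-0.3,0,0,0,0]
    - [-0.2,-0.6,0,0,0,0]
    - [-0.32,-0.99,0,0,0,0]
    - [-0.32,-0.99,0,0,0,0]
    - [-0.32,-0.99,0.3,0,0,0]
    - [-0.32,-0.99,0.6,0,0,0]
    - [-0.32,-0.99,0.8,0,0,0]
    - [-0.32,-0.99,1,0,0,0]
    - [-0.32,-0.99,1,0,0,0]
    - [-0.32,-0.99,1,0,0,0]

```text
time: 53.12
tool_pos: [0.4879, -0.3941, 0.2247]
tool_rot: [-3.141, 0.001, 2.991]
contact_force: [-1.0, -0.0, -2.1]
opening: 0.0139
grip_force: 30.0
```

Run:
```python
from meas import *
c=cam('side'); s=robot.observe();p=np.array(s['tool_pos']);print(p,s['tool_rot'],s['contact_force'])
bar([('side',c)],p[:2],p[2]-.029,'p')
d=np.array([.54855,-.40368])-p[:2]; y=s['tool_rot'][2]; print(d@[np.cos(y),np.sin(y)]*10,d@[np.sin(y),-np.cos(y)]*10)
```

```text
[ 0.48796639 -0.39430346  0.22511403] [-3.14087471e+00  1.19399645e-03  2.99073895e+00] [ 0.51707717 -0.45488889 -1.89791278]
p side 100 mid [ 0.4862 -0.3941] len 0.049 dir from +y ccw deg -7.0
-0.6130469742250035 -0.0016541011956997765
```

Call:
move_arm:
  motion:
    - [0,0,0.07,0,0,0]
    - [-0.15,0,0.07,0,0,0]
    - [-0.3,0,0.07,0,0,0]
    - [-0.45,0,0.07,0,0,0]
    - [-0.61,0,0.07,0,0,0]
    - [-0.61,0,0.07,0,0,0]
    - [-0.61,0,0.07,0,0,0]

```text
time: 54.05
tool_pos: [0.5474, -0.4034, 0.217]
tool_rot: [3.141, -0.001, 2.99]
contact_force: [-0.1, -0.5, -1.3]
opening: 0.0138
grip_force: 30.0
```

Call:
move_arm:
  motion:
    - [0,0,0.1,0,0,0]
    - [0,0,0.18,0,0,0]
    - [0,0,0.24,0,0,0]
    - [0,0,0.27,0,0,0]
    - [0,0,0.27,0,0,0]
    - [0,0,0.27,0,0,0]

```text
time: 54.8
tool_pos: [0.5481, -0.4036, 0.1905]
tool_rot: [-3.141, 0.0, 2.991]
contact_force: [0.2, -0.4, -0.4]
opening: 0.0138
grip_force: 30.0
```

Call:
move_arm:
  motion:
    - [0,0,0.015,0,0,0]
    - [0,0,0.03,0,0,0]
    - [0,0,0.03,0,0,0]
    - [0,0,0.03,0,0,0]

```text
time: 55.3
tool_pos: [0.5483, -0.4037, 0.189]
tool_rot: [-3.14, 0.002, 2.991]
contact_force: [-1.5, 1.5, 5.9]
opening: 0.0139
grip_force: 30.0
```

Seated. Release, back off and look.

Call:
move_arm:
  motion:
    - [0,0,-0.01,0,0,0]
    - [0,0,-0.01,0,0,0]
    - [0,0,-0.01,0,0,0]
    - [0,0,-0.01,0,0,0]
  fingers: -0.35

```text
time: 55.8
tool_pos: [0.5479, -0.4034, 0.188]
tool_rot: [3.141, -0.0, 2.99]
contact_force: [0.7, -0.5, 0.1]
opening: 0.0299
grip_force: 0.0
```

Call:
move_arm:
  motion:
    - [0,0,-0.1,0,0,0]
    - [0,0,-0.25,0,0,0]
    - [0,0,-0.5,0,0,0]
    - [0,0,-0.8,0,0,0]
    - [0,0,-1,0,0,0]

```text
time: 56.42
tool_pos: [0.5483, -0.4037, 0.2915]
tool_rot: [-3.14, 0.003, 2.991]
contact_force: [-0.0, -0.5, -0.2]
opening: 0.0297
grip_force: 0.0
```

Call:
move_arm:
  motion:
    - [0.3,0.2,-0.3,0,0,0]
    - [0.6,0.5,-0.3,0,0,0]
    - [0.9,0.9,-0.3,0,0,0]

```text
time: 56.8
tool_pos: [0.4718, -0.3006, 0.3198]
tool_rot: [-3.14, 0.002, 2.989]
contact_force: [0.4, 0.0, 0.9]
opening: 0.03
grip_force: 0.0
```

Call:
move_arm:
  motion:
    - [0.1,0.4,0,0,0,0]
    - [0.3,0.7,0,0,0,0]
    - [0.3,1,0,0,0,0]
    - [0.3,1,0,0,0,0]
    - [0.3,1,0,0,0,0]
    - [0.3,1,0,0,0,0]
    - [0.3,1,0,0,0,0]

```text
time: 57.68
tool_pos: [0.4578, -0.1983, 0.318]
tool_rot: [3.141, -0.0, 2.989]
contact_force: [-0.1, 0.6, -0.1]
opening: 0.0298
grip_force: 0.0
```

```bash
python3 look.py 11
```

```text
top [394. 191.] [6 5] ztop 0.1459 [ 0.618  -0.3567  0.1484]
top [382. 209.] [10 10] ztop 0.2165 [ 0.5665 -0.3049  0.2146]
top [421. 216.] [13  8] ztop 0.2163 [ 0.5509 -0.4039  0.2147]
top [180. 217.] [22  7] ztop 0.2234 [0.5436 0.1667 0.2211]
top [151. 249.] [20  2] ztop 0.1487 [0.4676 0.2476 0.1452]
top [178. 248.] [13  2] ztop 0.1471 [0.4715 0.1875 0.145 ]
top [329. 316.] [7 8] ztop 0.1431 [ 0.3045 -0.1894  0.14  ]
side [209. 132.] [16 21] ztop 0.2227 [0.5404 0.1693 0.2205]
side [192. 144.] [14 13] ztop 0.1958 [0.4996 0.175  0.1925]
side [172. 161.] [26 35] ztop 0.1433 [0.468  0.2258 0.1411]
side [209. 159.] [16 14] ztop 0.1962 [0.5031 0.1044 0.1941]
side [225. 173.] [11  8] ztop 0.196 [0.5071 0.0502 0.1933]
side [196. 190.] [9 8] ztop 0.1268 [0.4653 0.1134 0.1246]
side [207. 200.] [10  8] ztop 0.1256 [0.4669 0.076  0.1228]
side [365. 275.] [13 25] ztop 0.2147 [ 0.5619 -0.3058  0.2128]
side [401. 321.] [16 26] ztop 0.2143 [ 0.5468 -0.4046  0.2129]
side [202. 329.] [12 21] ztop 0.1401 [ 0.3025 -0.19    0.1382]
[ 0.45783578 -0.19806069  0.31800356] 57.775
```

View pics/s11.png

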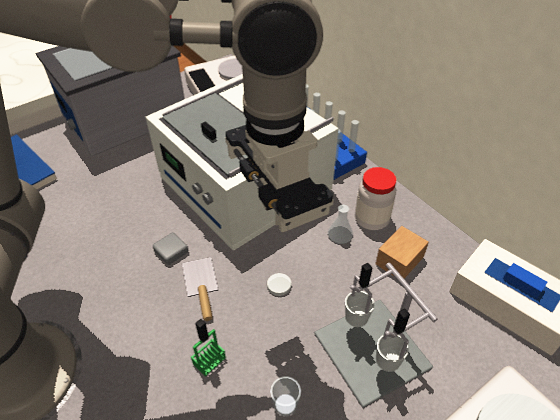

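Both pails hang on the stand, with grips at (365,275) and (401,321). The hatch is shut (209,132), and no steel rack is left on the bench. The bystanders are in place.

```bash
python3 -c "
from cell import robot
print(robot.hand_in())"
```

```text
the job is handed in; nothing more can be done
None
```

The job is handed in at about 58 s: both racks found on the bench hang on hooks 1 and 2 in the cabinet, the hatch is shut against its stop, and both pails hang on the drip stand.

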